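# Change over the notebook press

### The job

Change over the little notebook press: take the finished red notebook off the bed and lay it flat in the wooden tray, then stack all the blue notebooks squarely on the grey felt in the middle of the bed, lay the plywood pressing board on top of the stack, and swing the green bridge over and press it down until its catch snaps. Then turn the T-handle clockwise until it gets clearly stiff and the stack is firmly clamped, but do not force it further, and let go. Leave the bottles, jar and toothpicks standing where they are.

Things in the scene. Friction and masses are not known exactly. Their poses are not given: they have to be found in the camera images.
- bed_centre (a point): centre of the grey felt on the bed of the fixed press, 16 mm above the table; x along the bed to the hinge end (stack's long side), y across, z up. Bed 210 x 130 mm; two hinge cheeks 12 mm wide, 112 mm high over the table, at x = 65 to 95, y = +-49 mm; a catch post 44 mm wide at x = -96 to -110 mm reaches 74 mm over the table, its spring catch 92 mm
- bridge (a joint): angle of the hinged green bridge (rad): 0 = level over the bed, catch snapped; grows as its free end rises and swings back; starts leaning back at 1.85 to 2.0. A stiff hinge (0.3 N m friction) keeps it where it is left. The last 15 mm of tab travel push the spring catch aside (5 to 12 N down on the tab); then the catch holds it shut
- bridge_hinge (a point): point on the bridge's hinge axis, mid-width, 99 mm above the table, at x = +75 mm of bed_centre; axis parallel to bed_centre's y. The bridge is a beam 40 mm wide, 14 mm thick (axis in its mid-plane), reaching 181 mm from the axis; this frame turns with it: beam along -x, z = its upper side
- bridge_tab (a point): centre of the black rubber thumb tab on the upper side of the bridge's free end, 176 mm from the hinge axis, 8.5 mm above the beam's mid-plane; 107 mm above the table when shut. Push here from behind to swing the bridge over, then press here from above to snap it shut
- tee (a joint): angle of the T-handle (rad), 0 to 6.4, starts at 0 to 1, grows clockwise seen from above (bridge shut) = tightening; a radian lowers the pad 6 mm, the handle keeps its height. Turns freely with 0.15 N m; once the pad touches, torque rises 0.54 N m and clamping 90 N per radian: firm from 10 N, forced from 100 N. Let go, it springs back until friction holds about 25 N, so go 0.4 to 0.7 rad past touching
- tee_grip (a point): centre of the T-handle's crossbar (84 long, 12 wide, 16 mm high, ball ends of 21 mm), over the middle of the bed and 152 mm above the table when the bridge is shut; its x runs along the bar, its z is the screw's axis. Under it a stem of 7 mm radius, and from 26 mm below this centre a boss of 16 mm radius. Grip it here from above across the bar and turn
- pad_face (a point): centre of the underside of the sprung rubber-faced pad (56 x 44 mm) under the bridge; 78 mm above the table with the bridge shut and the T-handle at 0, less 6 mm a radian until it meets the stack; then it gives 1 mm for each 15 N
- pad: the sprung pad itself, origin 10.5 mm above the centre of its rubber face
- blue1_c (a point): mini notebook with a blue cover and a black elastic band, 110 x 50 x 14 mm (x long, y wide); lies flat; this point is its centre, 7 mm above its underside. Grasp it across the 50 mm width. Two or three blue notebooks are there.
- blue2_c (a point): mini notebook with a blue cover and a black elastic band, 110 x 50 x 14 mm (x long, y wide); lies flat; this point is its centre, 7 mm above its underside. Grasp it across the 50 mm width.
- blue3_c (a point): mini notebook with a blue cover and a black elastic band, 110 x 50 x 14 mm (x long, y wide); lies flat; this point is its centre, 7 mm above its underside. Grasp it across the 50 mm width.
- red_c (a point): mini notebook with a red cover and a black elastic band, 110 x 50 x 14 mm (x long, y wide); lies flat; this point is its centre, 7 mm above its underside. Grasp it across the 50 mm width. The finished one, on the press bed at the start.
- board_c (a point): plywood pressing board, 110 x 50 x 10 mm (x long, y wide); this point is its centre, 5 mm above its underside. Grasp it across the 50 mm width.
- tray_in (a point): centre of the inner floor of the fixed low wooden tray, 5 mm above the table; inside 160 x 120 mm (x long), rim 14 mm above the table
- blue1: the same blue notebook as a body, origin at the centre of its underside
- blue2: the same blue notebook as a body, origin at the centre of its underside
- blue3: the same blue notebook as a body, origin at the centre of its underside
- red: the same red notebook as a body, origin at the centre of its underside
- board: the same plywood board as a body, origin at the centre of its underside
- rinse_jar: bystander: brown jar, 67 mm wide, 77 mm high, origin under it
- medium: bystander: white bottle with green band, 54 mm wide, 136 mm high, origin under it
- glue: bystander: black glue bottle with a long nozzle, 40 x 24 mm, 138 mm high, origin under it
- toothpicks: bystander: round tub of toothpicks, 38 mm wide, 71 mm high, origin under it
There are look-alikes about, which are no part of the job. Leave any turquoise look-alike of the blue2 alone.

How it is judged:
By the outcome, as a careful person would: the job done as asked, in the order asked, and still so for the second after the job is handed in, with the robot touching nothing.
Of blue1, blue2, blue3 only 2 to 3 are there at a start; the rules pass over those that are not, and their reading is None.
At some moment in a run one of red may be knocked a few centimetres aside while the robot is not near it.
Once in a run the grip may slacken for a moment while it holds something.
It also fails if it takes over 210 s, if anything falls off the work surface, if the arm or the gripper's body presses on something with over 40 N, if the wrist force passes 120 N, or if a joint passes its speed limit or range.

### The arm

A 7-joint arm with a two-finger parallel gripper is mounted at the origin on a cart in front of the work surface, level with it; the furniture and walls round the work are solid. World frame = base frame: x ahead of the robot, y to its left, z up, the work surface at z = 0. Lengths are in m, angles in rad, forces in N, time in s.
With the tool pointing down it reaches from about 0.35 to 0.9 m from the base axis. Payload 8.1 kg.
Tool frame: the origin (TCP) lies midway between the tips of the shut fingers; the grasp point (between the pads) lies 19 mm behind it; z points along the fingers, y is the line along which they close (so a half turn about z gives the same grasp; the last joint's range is limited). The gripper opens to 92 mm and grips with 3 to 60 N. Pads are 19 mm wide; open, the fingers measure 130 mm over their backs; the gripper's body (75 mm by 190 mm) begins 47 mm behind the grasp point.
Start: joints at [1.227, 0.434, 0.025, 1.573, -0.012, 1.134, -0.075], TCP at [0.149, -0.607, 0.227] pointing down, gripper open.
Joint ranges: [-2.62, 2.62], [-0.44, 2.09], [-1.27, 1.32], [0.08, 2.57], [-1.32, 4.46], [0.12, 2], [-2.74, 2.74]. Speed limits (rad/s): [2.22, 2.22, 3.01, 3.01, 3.14, 3.14, 3.14].

### API

Orientations are given as a rotation vector (axis times angle).
In Python, from cell import arm gives the robot as it stands.
- The arm moves only by the tool arm_command, never from a script. Its arguments are lists of equal length, an entry for each row: "dp": the shift along the tool's x, y, z in units of 25 mm (1.0 is 25 mm), a list of three; "angular": the turn, a rotation vector about the tool's x, y, z in units of 0.15 rad (1.0 is 0.15 rad), a list of three; "claw": the opening, from 0 (shut) to 1 (fully open). In form: {"dp": [[x, y, z], ...], "angular": [[rx, ry, rz], ...], "claw": [claw, ...]}. A call has 1 to 10 rows; each row shifts and turns the commanded pose from where the row before left it, along the tool's axes as they then stand; what a row does not reach is not made up. A row lasts 1/10 s, in which the tool goes at most 50 mm and 8.59 degrees, less where a joint would pass 70% of its speed; a pose out of reach is approached as far as the arm can. A call with a number of a shift or a turn outside -1 to 1 is refused whole. A call with a gripper value outside its range is refused whole. The fingers move at their own pace and stop on an object; "force" is the grip in N (left out, the last holds). Time passes only in rows, so rows that do not move let the fingers close. It gives the time, the measured TCP pose, the force, the opening and the grip force at its end, in the units of the state.
- arm.observe(): the state, without advancing time (a new reading comes with each control period).
- arm.get_image(name): name is "side" or "top" or "wrist"; returns a dict with "frame" (420x560x3 uint8, red, green, blue), "z_map" (420x560 float32, m along the optical axis (not along the pixel's ray), 0 where there is no reading), "K" (3x3 intrinsics, pixels), "R" (3x3) and "t" (3): a world point X has camera coordinates R X + t. Camera axes: x right, y down, z forward; pixel columns grow to the right and rows downward; lengths in m; the calibration is good to about 2 mm. A picture is of the moment at which its call begins.
- arm.sign_off(): hands the job in; it is judged then, once.
The state is a dict: "clock": time; "joints": joint angles; "dq": joint speeds; "joint_efforts": joint torques, N m; "position": TCP position; "ee_rot": TCP orientation; "force": force on the tool from outside, world axes, zero at the start; "ft_torque": the same for the moment, N m; "width": opening from 0.0 (shut) to 1.0 (fully open); "gripper_force": force on a finger pad.
Only numpy, scipy, OpenCV 4.12 (cv2) and the standard library are available. Lean on these libraries where they do the work, as an engineer would, in place of code of your own. Each camera call takes 0.05 s, during which the arm holds its last target. There are 200 camera calls.

## Working session

There is one attempt and no reset: what is moved stays moved. The work goes in short steps, Python scripts to look and compute and a tool call to move; the robot and the scene stay as the last step left them, time stands still between calls to the robot, and variables do not carry over. Pictures are saved under pics/ and viewed, at most 14 in all, crops included, and the job is handed in when it is done.

Besides the shell and the picture viewer there is one more tool, called after "Request:" as name(argument=value, ...) on one line, values as JSON. arm_command: Moves the arm, as the interface text tells. Its arguments: {"type":"object","properties":{"dp":{"type":"array","items":{"type":"array","items":{"type":"number"}}},"angular":{"type":"array","items":{"type":"array","items":{"type":"number"}}},"claw":{"type":"array","items":{"type":"number"}},"force":{"type":"number"}},"required":["dp","angular","claw"]}

```bash
ls; mkdir -p pics
python3 - <<'E'
from cell import arm
import cv2,numpy as np
s=arm.observe();print({k:np.round(v,3) for k,v in s.items()})
for n in("top","side"):
    d=arm.get_image(n);np.savez(f"{n}0.npz",**d)
    cv2.imwrite(f"pics/{n}0.png",cv2.resize(d["frame"][:,:,::-1],(800,600)))
    print(n,d["K"],d["R"],d["t"], -d["R"].T@d["t"])
E
```

```text
pics
{'clock': np.float64(0.0), 'joints': array([ 1.227,  0.435,  0.025,  1.574, -0.012,  1.134, -0.075]), 'dq': array([-0.001,  0.001, -0.   ,  0.001, -0.001, -0.001,  0.   ]), 'joint_efforts': array([ 1.0000e-03, -6.6785e+01,  9.8500e-01, -3.1446e+01, -6.1000e-02,
        4.3000e-02,  0.0000e+00]), 'position': array([ 0.149, -0.606,  0.226]), 'ee_rot': array([-3.117e+00, -3.770e-01,  1.000e-03]), 'force': array([-0.509,  0.186, -0.073]), 'ft_torque': array([-0.02 ,  0.013, -0.001]), 'gripper_force': np.float64(0.0), 'width': np.float64(1.001)}
top [[417.83986031   0.         281.8667382 ]
 [  0.         417.83986031 213.46117934]
 [  0.           0.           1.        ]] [[-0.1170697  -0.99311107  0.00500921]
 [-0.9656383   0.11264984 -0.2342065 ]
 [ 0.23202878 -0.03225558 -0.97217397]] [0.09406981 0.62453795 0.92717188] [0.39895993 0.05297414 1.047172  ]
side [[499.61417968   0.         282.46139994]
 [  0.         499.61417968 209.70372722]
 [  0.           0.           1.        ]] [[-0.99835362 -0.05664321  0.00903293]
 [-0.03188496  0.41713747 -0.90828392]
 [ 0.04768014 -0.90707656 -0.41825677]] [0.60181643 0.10396031 1.18886004] [0.54745537 1.06911014 0.58623807]
```

View pics/top0.png

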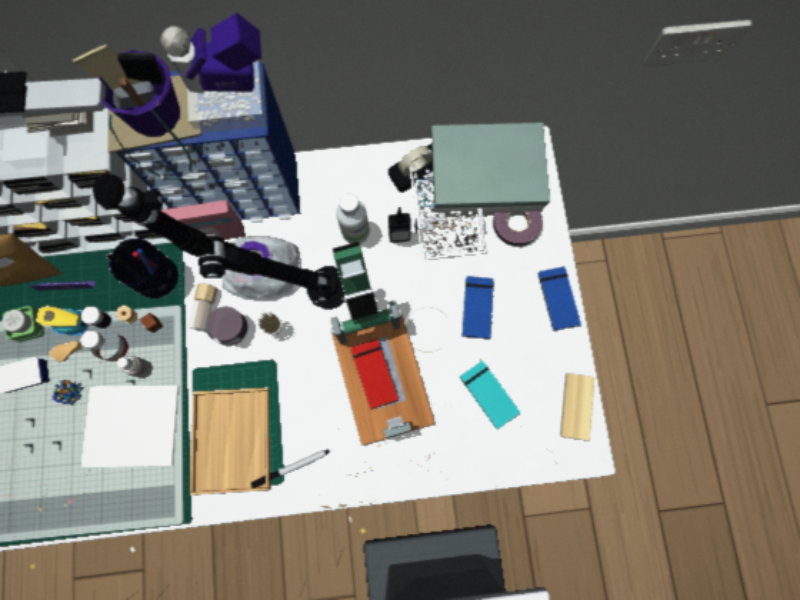

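View pics/side0.png

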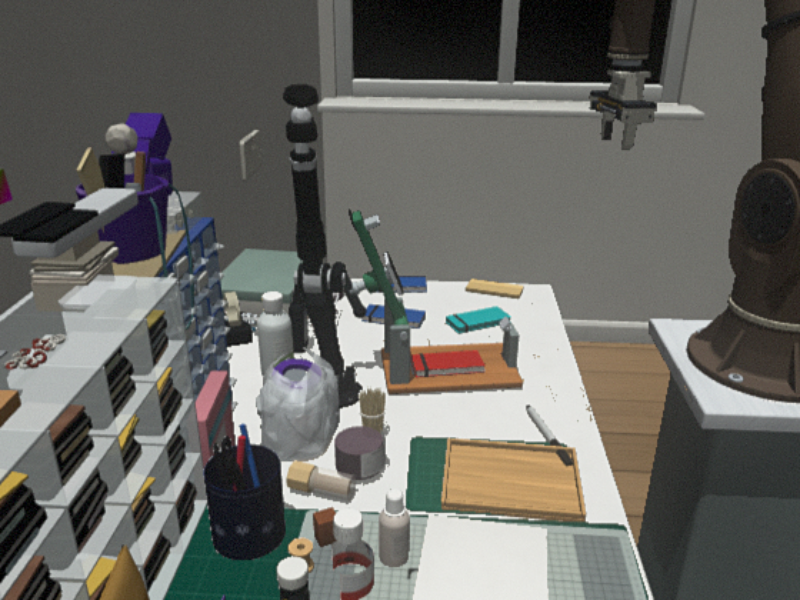

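The top view (800x600) shows:
- The red notebook is on the bed at (375,375).
- The blue notebooks are at (478,307) and (560,298). They are dark blue with a black band, so they fit the description.
- The turquoise look-alike is at (490,394) and stays where it is.
- The board is at (577,407) and the tray at (231,440).
- The bridge leans back at (355,270), with a black lamp arm close behind it.

Next I'll measure these.

```bash
cat > h.py <<'E'
import cv2,numpy as np
def load(n):
    return dict(np.load(n))
def snap(n,f=None):
    from cell import arm
    d=arm.get_image(n)
    if f: np.savez(f,**d)
    return d
def cast(d,uv,z):
    uv=np.atleast_2d(uv).astype(float)
    r=np.c_[uv,np.ones(len(uv))]@np.linalg.inv(d["K"]).T@d["R"]
    c=-d["R"].T@d["t"]
    return c+r*((z-c[2])/r[:,2])[:,None]
def cloud(d):
    h,w=d["z_map"].shape
    u,v=np.meshgrid(np.arange(w),np.arange(h));z=d["z_map"]
    p=np.stack([(u-d["K"][0,2])/d["K"][0,0]*z,(v-d["K"][1,2])/d["K"][1,1]*z,z],-1)
    return (p-d["t"])@d["R"]
def proj(d,X):
    c=np.atleast_2d(X)@d["R"].T+d["t"];p=c@d["K"].T
    return p[:,:2]/p[:,2:]
R={"red":[((0,150,60),(8,255,255)),((172,150,60),(180,255,255))],"blue":[((105,120,40),(125,255,255))],"turq":[((82,120,60),(98,255,255))],"wood":[((12,40,120),(30,160,255))],"green":[((60,60,20),(85,255,160))],"orange":[((6,100,80),(16,255,255))]}
def blobs(d,col,z,amin=150,close=5):
    """rects on plane z: (cx,cy,long,short,angle of long side, pixel)"""
    hsv=cv2.cvtColor(d["frame"],cv2.COLOR_RGB2HSV)
    m=sum(cv2.inRange(hsv,np.array(a),np.array(b)) for a,b in R[col])
    m=cv2.morphologyEx(m.astype(np.uint8),cv2.MORPH_CLOSE,np.ones((close,close)))
    out=[]
    for c in cv2.findContours(m,cv2.RETR_EXTERNAL,cv2.CHAIN_APPROX_NONE)[0]:
        if cv2.contourArea(c)<amin: continue
        P=cast(d,c[:,0,:],z)[:,:2]
        (x,y),(w,h),a=cv2.minAreaRect((P*1000).astype(np.float32))
        if w<h: w,h,a=h,w,a+90
        out.append((x,y,w,h,(a+90)%180-90,*c[:,0].mean(0)))
    return np.round(out,1)
E
python3 - <<'E'
from h import *
d=load("top0.npz")
for c,z in(("red",.03),("blue",.014),("turq",.014),("wood",.01),("green",.1),("orange",.016)): print(c);print(blobs(d,c,z))
s=load("side0.npz")
for c,z in(("red",.03),("blue",.014),("green",.1)): print('side',c);print(blobs(s,c,z))
C=cloud(d);C2=cloud(s)
def at(u,v): return C[int(v*.7),int(u*.7)].round(3)
for n,p in dict(red=(375,385),blueA=(478,315),blueB=(562,305),board=(577,407),tray=(231,440),post=(398,428),bridge=(352,250),tee=(352,268),black=(325,288),blackj=(210,255),felt=(405,380),jar=(228,325),picks=(269,322),med=(350,215),glue=(400,222),chL=(335,330),chR=(405,325),green=(490,170)).items(): print(n,at(*p))
# bridge cloud from side: green points
hsv=cv2.cvtColor(s["frame"],cv2.COLOR_RGB2HSV)
def s_at(u,v): return C2[int(v*.7),int(u*.7)].round(3)
for n,p in dict(top=(356,213),tab=(372,222),bar=(393,272),boss=(375,285),cheek=(400,350),post=(512,345),low=(398,305),lampjoint=(335,275),lampbase=(345,390),lampmid=(312,220)).items(): print(n,s_at(*p))
cv2.imwrite("pics/c1.png",cv2.resize(d["frame"][160:320,210:340,::-1],None,fx=3.7,fy=3.7,interpolation=2)) 
cv2.imwrite("pics/c2.png",cv2.resize(s["frame"][130:290,200:390,::-1],None,fx=3.7,fy=3.7,interpolation=2))
E
```

```text
red
[[529.4  83.1 112.8  49.7  12.  261.2 261. ]]
blue
[[ 627.5 -113.1  109.1   48.   -11.6  334.1  214.9]
 [ 626.8 -260.1  108.7   48.5    5.2  391.2  208.5]
 [ 964.4  283.1  294.1  291.4  -57.1  168.4  100.4]]
turq
[[ 4.720e+02 -1.108e+02  1.079e+02  4.840e+01  2.800e+01  3.426e+02
   2.758e+02]
 [ 4.854e+02  3.218e+02  1.769e+02  1.391e+02  5.000e-01  1.763e+02
   2.786e+02]
 [ 5.673e+02  5.678e+02  4.844e+02  3.243e+02 -1.000e-01  9.580e+01
   2.372e+02]]
wood
[[ 447.6  338.1  171.   131.3   -2.9  160.3  308.9]
 [ 638.5  619.    47.2   30.5  -44.2   44.   244.8]
 [ 516.1   68.4  206.9  130.8    9.5  267.4  272.5]
 [ 691.3  375.6   74.5   32.2  -16.2  142.4  210.8]
 [ 484.8   -4.3 1387.6  649.4   83.2  354.2  340.5]
 [1085.9  459.4  173.2  133.1  -83.9  109.7   86. ]]
green
[[605.1  83.6  81.1  20.2 -80.4 256.1 225. ]
 [696.1  99.6  78.8  44.8   6.7 245.2 188.4]
 [586.7 415.3 555.1 281.8  39.5 118.7 250.5]]
orange
[[ 2.758e+02  6.837e+02  7.460e+01  5.150e+01  2.200e+00  1.120e+01
   4.022e+02]
 [ 2.736e+02  6.331e+02  7.920e+01  4.360e+01 -1.300e+00  3.530e+01
   4.017e+02]
 [ 2.
[... 932 characters left out ...]
blueA [ 0.614 -0.111  0.011]
blueB [ 0.614 -0.263  0.012]
board [ 0.435 -0.256  0.011]
tray [0.447 0.338 0.005]
post [0.433 0.053 0.074]
bridge [0.671 0.088 0.266]
tee [0.648 0.091 0.26 ]
black [0.685 0.151 0.047]
blackj [0.688 0.282 0.264]
felt [0.513 0.032 0.015]
jar [0.639 0.321 0.047]
picks [0.633 0.249 0.059]
med [0.786 0.093 0.115]
glue [0.772 0.009 0.095]
chL [0.596 0.135 0.112]
chR [0.61  0.02  0.016]
green [ 0.863 -0.164  0.068]
top [0.669 0.09  0.27 ]
tab [0.645 0.103 0.262]
bar [0.614 0.105 0.187]
boss [0.642 0.103 0.164]
cheek [0.601 0.139 0.077]
post [0.43  0.077 0.058]
low [0.608 0.101 0.132]
lampjoint [0.67  0.299 0.261]
lampbase [0.682 0.164 0.017]
lampmid [0.691 0.315 0.333]
```

View pics/c1.png

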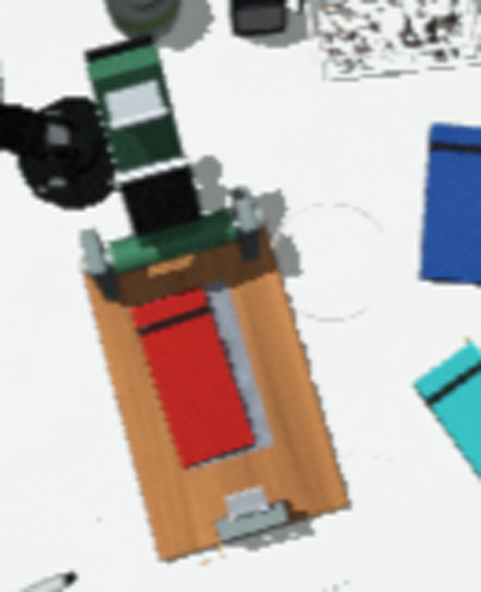

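View pics/c2.png

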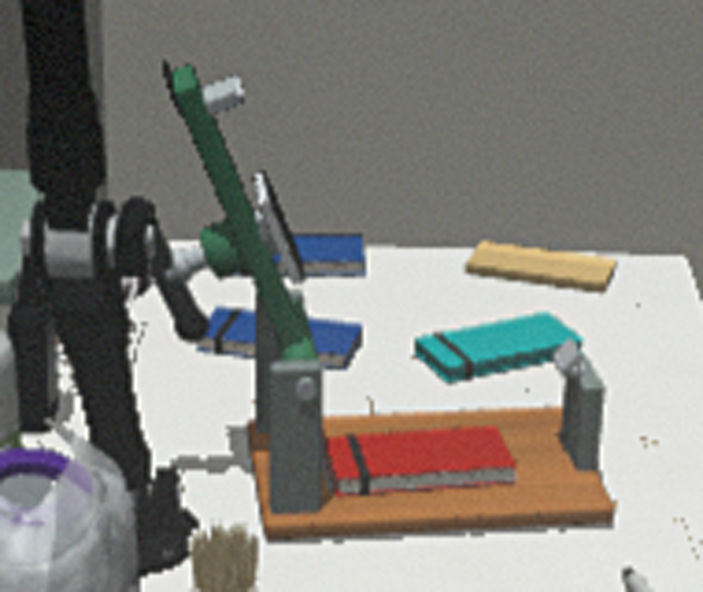

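The crops confirm the two blue notebooks, the turquoise look-alike, the red one lying off-centre on the bed, and the black T-handle behind the bridge. The lamp foot stands beside it on the +y side. I'll refine the bed and board and work out the first move.

```bash
cat >> h.py <<'E'
def rect(P):
    (x,y),(w,h),a=cv2.minAreaRect((P*1000).astype(np.float32))
    if w<h: w,h,a=h,w,a+90
    return np.round([x,y,w,h,(a+90)%180-90],1)
def depthrect(d,lo,hi,box,hs=None):
    C=cloud(d);hsv=cv2.cvtColor(d["frame"],cv2.COLOR_RGB2HSV)
    m=(C[...,2]>lo)&(C[...,2]<hi)&(C[...,0]>box[0])&(C[...,0]<box[1])&(C[...,1]>box[2])&(C[...,1]<box[3])
    if hs: m&=cv2.inRange(hsv,np.array(hs[0]),np.array(hs[1]))>0
    m=cv2.morphologyEx(m.astype(np.uint8),cv2.MORPH_OPEN,np.ones((2,2)))>0
    P=C[m]; return rect(P[:,:2]),np.median(P[:,2]).round(4),len(P)
def yaw(s):
    M=cv2.Rodrigues(np.array(s["ee_rot"]))[0]; return np.degrees(np.arctan2(M[1,0],M[0,0])),M
def go(x,y,z,yawd=None):
    """print turn (units .15rad about tool z) and the tool-frame shift (units 25mm) after the turn"""
    from cell import arm
    s=arm.observe();a,M=yaw(s);t=a if yawd is None else yawd
    r=np.radians(t);X=np.array([[np.cos(r),np.sin(r),0],[np.sin(r),-np.cos(r),0],[0,0,-1]])
    d=X.T@(np.array([x,y,z])-s["position"])/.025
    print("pos",np.round(s["position"],4),"yaw",a.round(2),"tilt",np.round(M[:2,2],3),"turn_units",np.round(-np.radians(t-a)/.15,3),"shift_units",d.round(3),"w",round(float(s["width"]),3),"F",np.round(s["force"],1),"t",round(float(s["clock"]),1))
E
python3 - <<'E'
from h import *
d=load("top0.npz")
print("board",depthrect(d,.004,.02,(.35,.5,-.33,-.18),((10,40,100),(32,255,255))))
print("bed",depthrect(d,.009,.022,(.38,.66,-.03,.17),((4,70,60),(25,255,255))))
print("felt",depthrect(d,.009,.022,(.42,.61,-.0,.13),((90,10,60),(140,90,255))))
print("post",depthrect(d,.06,.1,(.38,.5,-.03,.17)))
print("tray",depthrect(d,-.002,.0095,(.33,.56,.24,.44),((10,60,100),(32,255,255))))
print("cheeks",depthrect(d,.1,.122,(.55,.65,-.03,.17)))
print("bridgetop",depthrect(d,.25,.3,(.58,.75,.0,.17)))
print("red",depthrect(d,.025,.04,(.42,.61,-.0,.15)))
go(.529,.083,.12,12)
E
```

```text
board (array([ 442.7, -124.3,  347.2,  113.1,   85.8]), np.float64(0.0096), 886)
bed (array([506.8,  65.1, 216.6, 129.1,   9.7]), np.float64(0.0156), 2513)
felt (array([531.8,  49.4, 112.3,  12.4,   9.6]), np.float64(0.016), 196)
post (array([434. ,  53.7,  44.7,  24.4, -80.3]), np.float64(0.0743), 174)
tray (array([439.4, 224.6, 347.2, 160. ,  86.9]), np.float64(0.0046), 3247)
cheeks (array([534.6,  95.9, 259.1, 117.5,  -6.8]), np.float64(0.1082), 429)
bridgetop (array([585.5,  87. , 377.1,  40.3,   4.2]), np.float64(0.2626), 412)
red (array([499.4,  72.2, 203.2,  58.9,  17.6]), np.float64(0.0296), 912)
pos [ 0.1489 -0.6066  0.226 ] yaw 13.79 tilt [-0.     0.001] turn_units 0.208 shift_units [ 20.608 -23.818   4.241] w 0.999 F [-0.   0.3  0.7] t 0.1
```

Request:
arm_command(dp=[[0.86,-0.99,0],[0.86,-0.99,0],[0.86,-0.99,0],[0.86,-0.99,0],[0.86,-0.99,0],[0.86,-0.99,0],[0.86,-0.99,0],[0.86,-0.99,0],[0.86,-0.99,0],[0.86,-0.99,0]], angular=[[0,0,0.2],[0,0,0],[0,0,0],[0,0,0],[0,0,0],[0,0,0],[0,0,0],[0,0,0],[0,0,0],[0,0,0]], claw=[1,1,1,1,1,1,1,1,1,1], force=25)

```text
clock: 1.1
position: [0.3069, -0.3182, 0.2266]
ee_rot: [-3.124, -0.33, 0.001]
force: [0.8, 0.3, -1.0]
width: 1.0
gripper_force: 0.0
```

Request:
arm_command(dp=[[0.86,-0.99,0],[0.86,-0.99,0],[0.86,-0.99,0],[0.86,-0.99,0],[0.86,-0.99,0],[0.86,-0.99,0],[0.86,-0.99,0],[0.86,-0.99,0],[0.86,-0.99,0],[0.86,-0.99,0]], angular=[[0,0,0],[0,0,0],[0,0,0],[0,0,0],[0,0,0],[0,0,0],[0,0,0],[0,0,0],[0,0,0],[0,0,0]], claw=[1,1,1,1,1,1,1,1,1,1])

```text
clock: 2.1
position: [0.4654, -0.0314, 0.2266]
ee_rot: [3.124, 0.33, -0.001]
force: [0.4, 0.8, 0.7]
width: 1.002
gripper_force: 0.0
```

Run:
```python
from h import *
d=snap("top","top1.npz")
print(blobs(d,"red",.03))
go(.529,.083,.1,12)
```

```text
[[529.7  83.1 110.7  49.7  12.1 259.9 260.5]]
pos [ 0.4678 -0.0259  0.2269] yaw 12.35 tilt [0.002 0.003] turn_units 0.041 shift_units [ 3.301 -3.75   5.076] w 0.999 F [2.5 5.7 0.2] t 2.1
```

Request:
arm_command(dp=[[0.66,-0.75,0.5],[0.66,-0.75,0.5],[0.66,-0.75,0.5],[0.66,-0.75,0.5],[0.66,-0.75,0.5],[0,0,1],[0,0,1],[0,0,0.5],[0,0,0],[0,0,0]], angular=[[0,0,0.04],[0,0,0],[0,0,0],[0,0,0],[0,0,0],[0,0,0],[0,0,0],[0,0,0],[0,0,0],[0,0,0]], claw=[1,1,1,1,1,1,1,1,1,1])

```text
clock: 3.15
position: [0.5269, 0.076, 0.1022]
ee_rot: [-3.125, -0.321, -0.0]
force: [0.4, 0.1, 0.1]
width: 1.0
gripper_force: 0.0
```

Run:
```python
from h import *
go(.529,.083,.022,12)
```

```text
pos [0.5269 0.076  0.1022] yaw 11.71 tilt [0. 0.] turn_units -0.033 shift_units [ 0.139 -0.257  3.21 ] w 1.0 F [0.4 0.1 0.1] t 3.1
```

Request:
arm_command(dp=[[0.14,-0.26,0],[0,0,0.8],[0,0,0.8],[0,0,0.8],[0,0,0.8],[0,0,0],[0,0,0],[0,0,0],[0,0,0],[0,0,0]], angular=[[0,0,0],[0,0,0],[0,0,0],[0,0,0],[0,0,0],[0,0,0],[0,0,0],[0,0,0],[0,0,0],[0,0,0]], claw=[1,1,1,1,1,1,0.3,0.3,0.3,0.3])

```text
clock: 4.15
position: [0.5294, 0.0833, 0.0226]
ee_rot: [-3.125, -0.321, -0.002]
force: [0.3, 0.2, 0.0]
width: 0.698
gripper_force: 0.0
```

Request:
arm_command(dp=[[0,0,0],[0,0,0],[0,0,0],[0,0,0],[0,0,-0.5],[0,0,-1],[0,0,-1],[0,0,-1],[0,0,-1],[0,0,0]], angular=[[0,0,0],[0,0,0],[0,0,0],[0,0,0],[0,0,0],[0,0,0],[0,0,0],[0,0,0],[0,0,0],[0,0,0]], claw=[0.3,0.3,0.3,0.3,0.3,0.3,0.3,0.3,0.3,0.3])

```text
clock: 5.15
position: [0.5307, 0.084, 0.138]
ee_rot: [-3.124, -0.321, -0.009]
force: [0.1, 0.7, -0.4]
width: 0.541
gripper_force: 25.0
```

Run:
```python
from h import *
d=snap("top","top2.npz")
print(blobs(d,"red",.14))
C=cloud(d)
hsv=cv2.cvtColor(d["frame"],cv2.COLOR_RGB2HSV)
go(.447,.338,.1,-2.9)
cv2.imwrite("pics/c3.png",cv2.resize(d["frame"][150:370,100:380,::-1],None,fx=2.7,fy=2.7,interpolation=2))
```

```text
[]
pos [0.5298 0.0835 0.1362] yaw 11.72 tilt [0.003 0.001] turn_units 1.702 shift_units [-3.824 -9.998  1.45 ] w 0.544 F [-0.4 -0.2 -1. ] t 5.2
```

View pics/c3.png

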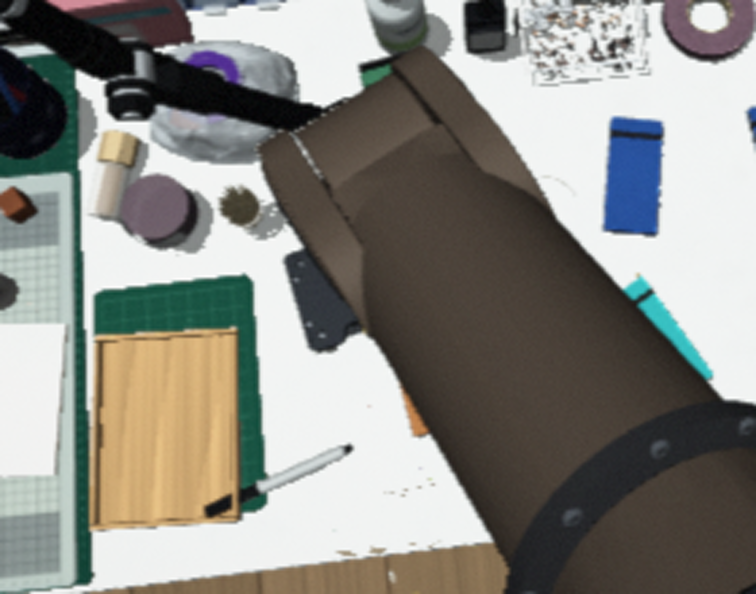

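Request:
arm_command(dp=[[0,0,0],[0,0,0],[0,0,0],[-0.34,-1,0],[-0.34,-1,0],[-0.34,-1,0],[-0.34,-1,0],[-0.34,-1,0],[-0.34,-1,0],[-0.34,-1,0]], angular=[[0,0,0.6],[0,0,0.6],[0,0,0.5],[0,0,0],[0,0,0],[0,0,0],[0,0,0],[0,0,0],[0,0,0],[0,0,0]], claw=[0.3,0.3,0.3,0.3,0.3,0.3,0.3,0.3,0.3,0.3])

```text
clock: 6.2
position: [0.4771, 0.2615, 0.1333]
ee_rot: [3.14, -0.079, -0.003]
force: [-0.4, 0.3, 0.0]
width: 0.543
gripper_force: 25.0
```

Request:
arm_command(dp=[[-0.34,-1,0],[-0.34,-1,0],[-0.34,-1,0],[0,0,1],[0,0,1],[0,0,1],[0,0,0],[0,0,0]], angular=[[0,0,0],[0,0,0],[0,0,0],[0,0,0],[0,0,0],[0,0,0],[0,0,0],[0,0,0]], claw=[0.3,0.3,0.3,0.3,0.3,0.3,0.3,0.3])

```text
clock: 7.0
position: [0.4559, 0.3368, 0.0589]
ee_rot: [3.139, -0.079, -0.003]
force: [-0.1, -0.1, -0.9]
width: 0.543
gripper_force: 25.0
```

Run:
```python
from h import *
go(.457,.343,.013,-2.9)
d=snap("top","top3.npz")
for c,z in(("blue",.014),("wood",.014),("red",.06)):print(c,blobs(d,c,z))
# bed edges in a tentative bed frame
C=cloud(d);hsv=cv2.cvtColor(d["frame"],cv2.COLOR_RGB2HSV)
r=np.radians(9.6);c0=np.array([.517,.068])
q=(C[...,:2]-c0)@np.array([[np.cos(r),-np.sin(r)],[np.sin(r),np.cos(r)]])
near=(abs(q[...,0])<.13)&(abs(q[...,1])<.09)
felt=near&(C[...,2]>.008)&(C[...,2]<.024)&(hsv[...,1]<90)&(hsv[...,0]>85)&(abs(q[...,0])<.075)&(abs(q[...,1])<.045)
n,l,st,_=cv2.connectedComponentsWithStats(felt.astype(np.uint8));k=1+st[1:,4].argmax()
print("felt",rect(C[l==k][:,:2]),"px",st[k], "mean q",q[l==k].mean(0).round(4),"range",np.percentile(q[l==k],[1,99],axis=0).round(4))
post=near&(C[...,2]>.06)&(C[...,2]<.1)&(q[...,0]<-.07)
print("post",np.percentile(q[post],[2,50,98],axis=0).round(4))
ck=near&(C[...,2]>.104)&(C[...,2]<.118)&(q[...,0]>.05)&(hsv[...,1]<80)
print("ck",np.percentile(q[ck],[2,50,98],axis=0).round(4))
bed=near&(C[...,2]>.009)&(C[...,2]<.022)
print("bed",np.percentile(q[bed],[1,99],axis=0).round(4))
```

```text
pos [0.4559 0.3368 0.0589] yaw -2.87 tilt [-0.002 -0.001] turn_units 0.004 shift_units [ 0.031 -0.251  1.834] w 0.543 F [-0.1 -0.1 -0.9] t 7.0
blue [[ 627.5 -113.2  108.9   48.   -11.9  334.1  214.9]
 [ 626.8 -260.1  108.7   48.5    5.2  391.2  208.5]
 [1041.7  278.3  333.5  256.    62.   166.4   98.1]]
wood [[ 276.7  599.5  232.8   91.7   83.2   45.9  401.7]
 [ 518.5  332.8  129.5   27.9   87.1  160.9  276.9]
 [ 637.1  616.1   47.7   30.2  -47.    44.1  244.9]
 [ 515.8   68.3  206.1  130.2    9.6  267.7  272.1]
 [ 688.8  374.8   77.1   32.1  -16.2  142.3  211.2]
 [ 457.5 -230.4  926.4  646.9   83.2  427.3  324.9]
 [1083.2  457.8  172.5  132.5  -83.9  109.5   86. ]]
red []
felt [531.5  71.5 114.5  53.1   9.8] px [250 236  33  50 983] mean q [0.0141 0.001 ] range [[-0.0411 -0.025 ]
 [ 0.0708  0.0269]]
post [[-0.0948 -0.0185]
 [-0.0851  0.0019]
 [-0.0709  0.0222]]
ck [[ 0.0799 -0.0531]
 [ 0.0936  0.0295]
 [ 0.1085  0.0564]]
bed [[-0.0925 -0.0619]
 [ 0.0951  0.0656]]
```

Request:
arm_command(dp=[[0.03,-0.25,0],[0,0,0.6],[0,0,0.6],[0,0,0.4],[0,0,0.25],[0,0,0],[0,0,0],[0,0,0],[0,0,0],[0,0,0]], angular=[[0,0,0],[0,0,0],[0,0,0],[0,0,0],[0,0,0],[0,0,0],[0,0,0],[0,0,0],[0,0,0],[0,0,0]], claw=[0.3,0.3,0.3,0.3,0.3,0.3,0.3,0.72,0.72,0.72])

```text
clock: 8.05
position: [0.4578, 0.3435, 0.0133]
ee_rot: [-3.14, 0.079, -0.001]
force: [0.0, 0.3, 0.3]
width: 0.71
gripper_force: 0.0
```

Run:
```python
from h import *
go(.627,-.113,.16,-11.8)
```

```text
pos [0.4578 0.3435 0.0133] yaw -2.89 tilt [0.001 0.   ] turn_units 1.037 shift_units [10.36  16.488 -5.866] w 0.71 F [0.  0.3 0.3] t 8.1
```

Request:
arm_command(dp=[[0,0,-1],[0,0,-1],[0,0,-1],[0,0.5,-1],[0,1,-1],[0,1,-1],[0.1,1,0],[0.1,1,0],[0.1,1,0],[0.1,1,0]], angular=[[0,0,0],[0,0,0],[0,0,0],[0,0,0],[0,0,0],[0,0,0],[0,0,0],[0,0,0],[0,0,0],[0,0,0]], claw=[0.72,0.72,0.72,0.72,0.72,0.72,1,1,1,1])

```text
clock: 9.05
position: [0.4593, 0.1795, 0.1633]
ee_rot: [-3.141, 0.079, -0.001]
force: [0.2, 0.4, -0.4]
width: 0.986
gripper_force: 0.0
```

Request:
arm_command(dp=[[0.1,1,0],[0.1,1,0],[0.1,1,0],[0.1,1,0],[0.1,1,0],[0.1,1,0],[0.1,1,0],[0.1,1,0],[0.1,1,0],[0.1,1,0]], angular=[[0,0,0],[0,0,0],[0,0,0],[0,0,0],[0,0,0],[0,0,0],[0,0,0],[0,0,0],[0,0,0.5],[0,0,0.5]], claw=[1,1,1,1,1,1,1,1,1,1])

```text
clock: 10.05
position: [0.47, -0.0715, 0.1633]
ee_rot: [3.125, -0.319, 0.001]
force: [1.0, 1.1, -0.2]
width: 0.997
gripper_force: 0.0
```

Run:
```python
from h import *
d=snap("top","top4.npz")
for c,z in(("blue",.014),("red",.019),):print(c,blobs(d,c,z))
go(.627,-.113,.05,-11.8)
```

```text
blue [[ 628.4 -113.3  107.3   47.7  -11.9  330.6  211.1]
 [ 661.2 -257.4   47.7   39.8  -84.9  387.   194.9]
 [ 964.5  283.   294.3  291.4  -57.1  167.9  101. ]]
red [[458.4 341.4 109.6  50.9  -2.4 157.4 303.7]]
pos [ 0.4695 -0.0762  0.1631] yaw -12.18 tilt [ 0.    -0.002] turn_units -0.044 shift_units [6.467 0.154 4.524] w 1.0 F [ 0.  -4.6 -0.7] t 10.1
```

Request:
arm_command(dp=[[0.92,0.02,0],[0.92,0.02,0],[0.92,0.02,0.5],[0.92,0.02,0.5],[0.92,0.02,0.5],[0.92,0.02,0.5],[0.92,0.02,0.5],[0,0,1],[0,0,1],[0,0,0]], angular=[[0,0,0],[0,0,0],[0,0,0],[0,0,0],[0,0,0],[0,0,0],[0,0,0],[0,0,0],[0,0,0],[0,0,0]], claw=[1,1,1,1,1,1,1,1,1,1])

```text
clock: 11.1
position: [0.6245, -0.1056, 0.0472]
ee_rot: [-3.126, 0.313, 0.009]
force: [-0.4, -0.4, -0.1]
width: 0.997
gripper_force: 0.0
```

Run:
```python
from h import *
go(.6275,-.113,.0075,-11.8)
```

```text
pos [ 0.6245 -0.1056  0.0472] yaw -11.45 tilt [-0.006  0.001] turn_units 0.04 shift_units [0.18  0.266 1.589] w 0.997 F [-0.4 -0.4 -0.1] t 11.1
```

Request:
arm_command(dp=[[0.18,0.27,0],[0,0,0.8],[0,0,0.6],[0,0,0.2],[0,0,0],[0,0,0],[0,0,0],[0,0,0],[0,0,0],[0,0,0]], angular=[[0,0,0.04],[0,0,0],[0,0,0],[0,0,0],[0,0,0],[0,0,0],[0,0,0],[0,0,0],[0,0,0],[0,0,0]], claw=[1,1,1,1,1,0.3,0.3,0.3,0.3,0.3])

```text
clock: 12.1
position: [0.6301, -0.1134, 0.0107]
ee_rot: [3.125, -0.323, 0.0]
force: [-1.2, 0.1, -0.3]
width: 0.614
gripper_force: 0.0
```

Request:
arm_command(dp=[[0,0,0],[0,0,0],[0,0,0],[0,0,0],[0,0,-0.5],[0,0,-1],[0,0,-1],[0,0,-1],[0,0,0],[0,0,0]], angular=[[0,0,0],[0,0,0],[0,0,0],[0,0,0],[0,0,0],[0,0,0],[0,0,0],[0,0,0],[0,0,0],[0,0,0]], claw=[0.3,0.3,0.3,0.3,0.3,0.3,0.3,0.3,0.3,0.3])

```text
clock: 13.1
position: [0.6303, -0.1135, 0.0989]
ee_rot: [3.125, -0.324, 0.002]
force: [-1.0, -0.4, -0.5]
width: 0.535
gripper_force: 25.0
```

Run:
```python
from h import *
go(.531,.0717,.095,9.7)
w=snap("wrist","w1.npz")
print(w["R"].round(3),w["t"].round(3),w["K"][0,0]);print(blobs(w,"blue",.09))
cv2.imwrite("pics/w1.png",w["frame"][:,:,::-1])
```

```text
pos [ 0.6303 -0.1135  0.0989] yaw -11.82 tilt [ 0.001 -0.   ] turn_units -2.504 shift_units [-2.669 -7.97   0.156] w 0.535 F [-1.  -0.4 -0.5] t 13.1
[[-0.205 -0.979  0.   ]
 [-0.946  0.198  0.257]
 [-0.252  0.053 -0.966]] [0.018 0.62  0.43 ] 332.02568834139606
[[ 591.5 -105.7   51.7   18.1   78.2  286.8  318.9]
 [ 640.1 -116.    53.5   42.1   78.2  287.2  235. ]
 [ 674.3 -123.3   52.6   16.2   78.1  287.5  170.8]
 [ 643.6 -219.9   61.3   33.7    5.   484.8  185.4]
 [ 682.7 -215.2   36.3   10.3  -85.2  470.7  114.6]]
```

View pics/w1.png

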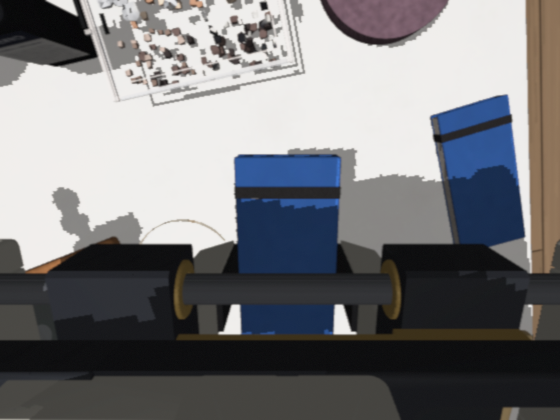

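Request:
arm_command(dp=[[-0.78,0.16,0],[-0.78,0.16,0],[-0.78,0.16,0],[-0.78,0.16,0],[-0.78,0.16,0],[0,0,0],[0,0,0],[0,0,0],[0,0,0],[0,0,0]], angular=[[0,0,0],[0,0,0],[0,0,0],[0,0,0],[0,0,0],[0,0,-0.7],[0,0,-0.7],[0,0,-0.7],[0,0,-0.4],[0,0,0]], claw=[0.3,0.3,0.3,0.3,0.3,0.3,0.3,0.3,0.3,0.3])

```text
clock: 14.15
position: [0.5296, -0.113, 0.0969]
ee_rot: [-3.13, -0.266, 0.003]
force: [-1.1, -1.1, -0.8]
width: 0.537
gripper_force: 25.0
```

Request:
arm_command(dp=[[0.15,-0.9,0],[0.15,-0.9,0],[0.15,-0.9,0],[0.15,-0.9,0],[0.15,-0.9,0],[0.15,-0.9,0],[0.15,-0.9,0],[0.15,-0.9,0],[0,0,0],[0,0,0]], angular=[[0,0,0],[0,0,0],[0,0,0],[0,0,0],[0,0,0],[0,0,0],[0,0,0],[0,0,0],[0,0,0],[0,0,0]], claw=[0.3,0.3,0.3,0.3,0.3,0.3,0.3,0.3,0.3,0.3])

```text
clock: 15.15
position: [0.5294, 0.0697, 0.0974]
ee_rot: [3.13, 0.265, -0.002]
force: [0.5, -0.6, 0.5]
width: 0.541
gripper_force: 25.0
```

Run:
```python
from h import *
w=load("w1.npz")
e=cast(w,[(288,155)],.102)[0];r=np.radians(-11.8);u=np.array([np.cos(r),np.sin(r)])
print("far edge along tool x",(e[:2]-np.array([.6303,-.1135]))@u)
go(.531,.0717,.024,9.7)
```

```text
far edge along tool x 0.05429897571280242
pos [0.5294 0.0697 0.0974] yaw 9.66 tilt [-0.001 -0.   ] turn_units -0.004 shift_units [ 0.078 -0.067  2.937] w 0.541 F [ 0.5 -0.6  0.5] t 15.2
```

Request:
arm_command(dp=[[0.14,-0.07,0],[0,0,0.8],[0,0,0.8],[0,0,0.7],[0,0,0.4],[0,0,0.12],[0,0,0],[0,0,0],[0,0,0],[0,0,0]], angular=[[0,0,0],[0,0,0],[0,0,0],[0,0,0],[0,0,0],[0,0,0],[0,0,0],[0,0,0],[0,0,0],[0,0,0]], claw=[0.3,0.3,0.3,0.3,0.3,0.3,0.3,0.3,0.8,0.8])

```text
clock: 16.15
position: [0.5335, 0.0719, 0.0281]
ee_rot: [-3.13, -0.265, -0.002]
force: [-0.2, -0.2, -0.1]
width: 0.665
gripper_force: 0.0
```

Request:
arm_command(dp=[[0,0,0],[0,0,0],[0,0,-1],[0,0,-1],[0,0,-1],[0,0,-1],[-0.3,1,0],[-0.3,1,0],[-0.3,1,0],[-0.3,1,0]], angular=[[0,0,0],[0,0,0],[0,0,0],[0,0,0],[0,0,0],[0,0,0],[0,0,0],[0,0,0],[0,0,0],[0,0,0]], claw=[0.8,0.8,0.8,0.8,0.8,0.8,0.8,1,1,1])

```text
clock: 17.15
position: [0.52, -0.0328, 0.1276]
ee_rot: [3.13, 0.265, 0.0]
force: [0.5, -0.2, 1.0]
width: 0.985
gripper_force: 0.0
```

Request:
arm_command(dp=[[-0.3,1,0],[-0.3,1,0],[-0.3,1,0],[-0.3,1,0],[-0.3,1,0],[-0.3,1,0],[0,0,0]], angular=[[0,0,0],[0,0,0],[0,0,0],[0,0,0],[0,0,0],[0,0,0],[0,0,0]], claw=[1,1,1,1,1,1,1])

```text
clock: 17.85
position: [0.5, -0.1917, 0.1274]
ee_rot: [3.129, 0.256, -0.001]
force: [-0.2, -0.2, -0.1]
width: 1.001
gripper_force: 0.0
```

Run:
```python
from h import *
d=snap("top","top5.npz")
for c,z in(("blue",.03),("blue",.014),("red",.019),):print(c,blobs(d,c,z))
go(.627,-.26,.05,5.2)
```

```text
blue [[ 531.6   71.5  109.8   50.7    9.3  266.   259.2]
 [ 630.  -254.8   93.9   48.7    6.1  389.5  204.4]
 [1031.8  274.8  328.4  252.1   62.   166.6   98.3]]
blue [[ 533.7   71.8  111.5   51.5    9.3  266.   259.2]
 [ 633.7 -259.7   95.4   49.5    6.1  389.5  204.4]
 [1041.7  278.3  333.5  256.    62.   166.6   98.3]]
red [[458.4 341.4 109.6  50.9  -2.4 157.4 303.7]]
pos [ 0.5005 -0.1893  0.1274] yaw 9.46 tilt [-0.    -0.001] turn_units 0.496 shift_units [4.783 3.276 3.096] w 0.995 F [0.9 0.8 0.1] t 17.9
```

Request:
arm_command(dp=[[0.96,0.66,0],[0.96,0.66,0.4],[0.96,0.66,0.6],[0.96,0.66,1],[0.96,0.66,1],[0,0,0],[0,0,0]], angular=[[0,0,0.5],[0,0,0],[0,0,0],[0,0,0],[0,0,0],[0,0,0],[0,0,0]], claw=[1,1,1,1,1,1,1])

```text
clock: 18.6
position: [0.6291, -0.2547, 0.0515]
ee_rot: [-3.137, -0.149, 0.002]
force: [-0.2, 1.0, -0.3]
width: 1.001
gripper_force: 0.0
```

Run:
```python
from h import *
go(.627,-.260,.007,5.2)
```

```text
pos [ 0.6291 -0.2547  0.0515] yaw 5.43 tilt [-0.002  0.001] turn_units 0.026 shift_units [-0.102  0.204  1.779] w 1.001 F [-0.2  1.  -0.3] t 18.6
```

Request:
arm_command(dp=[[-0.1,0.2,0],[0,0,0.8],[0,0,0.7],[0,0,0.28],[0,0,0],[0,0,0],[0,0,0],[0,0,0],[0,0,0],[0,0,0]], angular=[[0,0,0.03],[0,0,0],[0,0,0],[0,0,0],[0,0,0],[0,0,0],[0,0,0],[0,0,0],[0,0,0],[0,0,0]], claw=[1,1,1,1,1,1,0.3,0.3,0.3,0.3])

```text
clock: 19.6
position: [0.6273, -0.2615, 0.0082]
ee_rot: [3.138, 0.14, 0.0]
force: [0.8, -0.2, 0.3]
width: 0.701
gripper_force: 0.0
```

Run:
```python
from h import *
go(.627,-.260,.007,5.2)
```

```text
pos [ 0.6273 -0.2615  0.0082] yaw 5.11 tilt [ 0. -0.] turn_units -0.01 shift_units [-0.008 -0.061  0.049] w 0.701 F [ 0.8 -0.2  0.3] t 19.6
```

Request:
arm_command(dp=[[0,0,0],[0,0,0],[0,0,0],[0,0,0],[0,0,-0.5],[0,0,-1],[0,0,-1],[0,0,-1],[0,0,-1],[0,0,0]], angular=[[0,0,0],[0,0,0],[0,0,0],[0,0,0],[0,0,0],[0,0,0],[0,0,0],[0,0,0],[0,0,0],[0,0,0]], claw=[0.3,0.3,0.3,0.3,0.3,0.3,0.3,0.3,0.3,0.3])

```text
clock: 20.6
position: [0.6297, -0.262, 0.1255]
ee_rot: [3.136, 0.14, 0.01]
force: [0.6, -1.1, -0.6]
width: 0.538
gripper_force: 25.0
```

Run:
```python
from h import *
go(.531,.0717,.095,9.7)
go(.54,-.22,.12,9.7)
w=snap("wrist","w2.npz");s=__import__("cell").arm.observe()
# far-edge of held notebook
hsv=cv2.cvtColor(w["frame"],cv2.COLOR_RGB2HSV);m=cv2.inRange(hsv,np.array([105,120,40]),np.array([125,255,255]))[:,250:330]
r0=np.where(m.any(1))[0].min();print(r0)
e=cast(w,[(288,r0)],s["position"][2]+.004)[0];r=np.radians(5.2)
print((e[:2]-s["position"][:2])@[np.cos(r),np.sin(r)])
```

```text
pos [ 0.6297 -0.262   0.1255] yaw 5.11 tilt [ 0.007 -0.002] turn_units -0.534 shift_units [ -1.642 -13.823   1.22 ] w 0.538 F [ 0.6 -1.1 -0.6] t 20.6
pos [ 0.6297 -0.262   0.1255] yaw 5.11 tilt [ 0.007 -0.002] turn_units -0.534 shift_units [-3.253 -2.261  0.22 ] w 0.538 F [ 0.6 -1.1 -0.6] t 20.6
151
0.056875558288998644
```

Request:
arm_command(dp=[[-0.79,-0.38,0],[-0.79,-0.38,0],[-0.79,-0.38,0],[-0.79,-0.38,0],[-0.79,-0.38,0],[0.19,-1,0],[0.19,-1,0],[0.19,-1,0],[0.19,-1,0],[0.19,-1,0]], angular=[[0,0,-0.53],[0,0,0],[0,0,0],[0,0,0],[0,0,0],[0,0,0],[0,0,0],[0,0,0],[0,0,0],[0,0,0]], claw=[0.3,0.3,0.3,0.3,0.3,0.3,0.3,0.3,0.3,0.3])

```text
clock: 21.65
position: [0.524, -0.1013, 0.1198]
ee_rot: [-3.13, -0.265, 0.002]
force: [1.7, -0.8, -0.2]
width: 0.538
gripper_force: 25.0
```

Request:
arm_command(dp=[[0.19,-1,0],[0.19,-1,0],[0.19,-1,0],[0.19,-1,0],[0.19,-1,0],[0.19,-1,0],[0.1,-0.5,0],[0,0,0],[0,0,0]], angular=[[0,0,0],[0,0,0],[0,0,0],[0,0,0],[0,0,0],[0,0,0],[0,0,0],[0,0,0],[0,0,0]], claw=[0.3,0.3,0.3,0.3,0.3,0.3,0.3,0.3,0.3])

```text
clock: 22.55
position: [0.5279, 0.0619, 0.1201]
ee_rot: [3.13, 0.264, -0.001]
force: [0.5, 0.1, 0.0]
width: 0.541
gripper_force: 25.0
```

Run:
```python
from h import *
go(.5310,.0717,.0395,9.7)
```

```text
pos [0.5279 0.0619 0.1201] yaw 9.64 tilt [-0.001 -0.001] turn_units -0.007 shift_units [ 0.187 -0.366  3.224] w 0.541 F [0.5 0.1 0. ] t 22.6
```

Request:
arm_command(dp=[[0.19,-0.37,0],[0,0,0.9],[0,0,0.9],[0,0,0.8],[0,0,0.5],[0,0,0.15],[0,0,0],[0,0,0],[0,0,0],[0,0,0]], angular=[[0,0,0],[0,0,0],[0,0,0],[0,0,0],[0,0,0],[0,0,0],[0,0,0],[0,0,0],[0,0,0],[0,0,0]], claw=[0.3,0.3,0.3,0.3,0.3,0.3,0.3,0.3,0.8,0.8])

```text
clock: 23.55
position: [0.5318, 0.0731, 0.0399]
ee_rot: [-3.13, -0.264, -0.002]
force: [0.5, -1.0, -0.9]
width: 0.667
gripper_force: 0.0
```

Request:
arm_command(dp=[[0,0,0],[0,0,0],[0,0,-1],[0,0,-1],[0,0,-1],[0,0,-1],[-0.8,1,0],[-0.8,1,0],[-0.8,1,0],[-0.8,1,0]], angular=[[0,0,0],[0,0,0],[0,0,0],[0,0,0],[0,0,0],[0,0,0],[0,0,0],[0,0,0],[0,0,0],[0,0,0]], claw=[0.8,0.8,0.8,0.8,0.8,0.8,0.8,1,1,1])

```text
clock: 24.55
position: [0.4685, -0.04, 0.1394]
ee_rot: [3.13, 0.265, 0.001]
force: [0.6, -0.5, 0.1]
width: 0.983
gripper_force: 0.0
```

Request:
arm_command(dp=[[0,1,0],[0,1,0],[0,1,0],[0,1,0],[0,1,0],[0,0,0]], angular=[[0,0,0],[0,0,0],[0,0,0],[0,0,0],[0,0,0],[0,0,0]], claw=[1,1,1,1,1,1])

```text
clock: 25.15
position: [0.4902, -0.1662, 0.1392]
ee_rot: [3.129, 0.257, 0.0]
force: [0.5, 0.9, -0.4]
width: 1.003
gripper_force: 0.0
```

Run:
```python
from h import *
d=snap("top","top6.npz")
for c,z in(("blue",.044),("red",.019),):print(c,blobs(d,c,z))
d0=load("top0.npz");hsv=cv2.cvtColor(d0["frame"],cv2.COLOR_RGB2HSV)
m=cv2.inRange(hsv,np.array([10,30,120]),np.array([32,255,255]));m[:,:380]=0;m[:,425:]=0;m[:240]=0;m[320:]=0
cs=cv2.findContours(m,0,1)[0];c=max(cs,key=cv2.contourArea);print("board",rect(cast(d0,c[:,0],.01)[:,:2]))
go(.43,-.26,.12,9.7)
cv2.imwrite("pics/c6.png",cv2.resize(d["frame"][160:320,210:430,::-1],None,fx=3.6,fy=3.6,interpolation=2))
```

```text
blue [[531.7  71.7 111.7  50.1   9.8 265.6 259. ]
 [948.1 276.3 285.8 282.9 -57.1 167.6 101. ]]
red [[458.4 341.4 109.6  50.9  -2.4 157.5 303.9]]
board [ 434.5 -258.9  109.7   50.5  -15.5]
pos [ 0.4901 -0.1639  0.1391] yaw 9.49 tilt [-0. -0.] turn_units -0.025 shift_units [-3.016  3.385  0.765] w 0.999 F [-0.   2.1  0. ] t 25.2
```

View pics/c6.png

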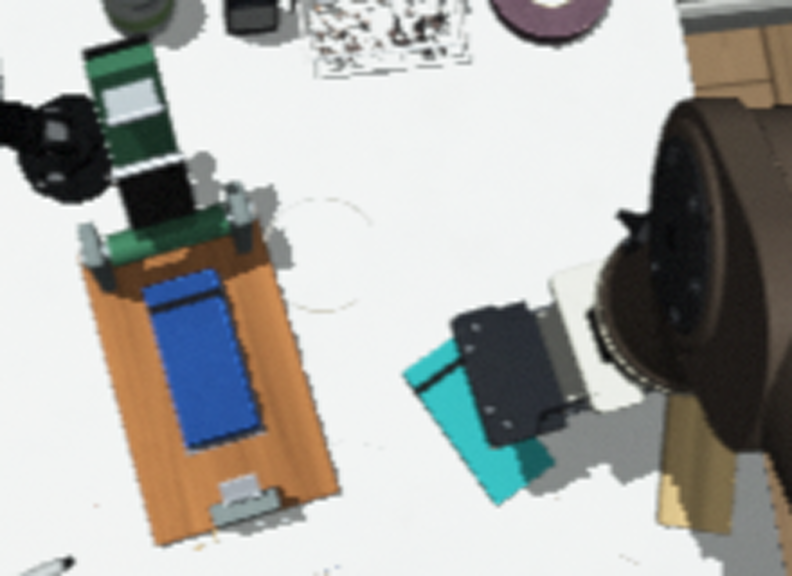

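Request:
arm_command(dp=[[0,0,0],[0,0,0],[0,0,0],[0,0,0],[-0.22,0.85,0],[-0.22,0.85,0],[-0.22,0.85,0.8],[-0.22,0.85,0.8],[-0.22,0.85,0.8],[0,0,0.5]], angular=[[0,0,0.8],[0,0,0.8],[0,0,0.8],[0,0,0.5],[0,0,0],[0,0,0],[0,0,0],[0,0,0],[0,0,0],[0,0,0]], claw=[1,1,1,1,1,1,1,1,1,1])

```text
clock: 26.2
position: [0.4334, -0.2589, 0.0655]
ee_rot: [3.113, -0.422, -0.003]
force: [-0.2, -0.8, 0.0]
width: 1.002
gripper_force: 0.0
```

Request:
arm_command(dp=[[0,0,0],[0,0,0]], angular=[[0,0,0],[0,0,0]], claw=[1,1])

```text
clock: 26.4
position: [0.4366, -0.256, 0.0671]
ee_rot: [-3.113, 0.414, -0.001]
force: [0.7, 1.3, -0.4]
width: 1.001
gripper_force: 0.0
```

Run:
```python
from h import *
w=snap("wrist","w3.npz");cv2.imwrite("pics/w3.png",w["frame"][:,:,::-1])
hsv=cv2.cvtColor(w["frame"],cv2.COLOR_RGB2HSV)
m=cv2.inRange(hsv,np.array([10,30,60]),np.array([32,255,255]))
cs=cv2.findContours(m,0,1)[0];c=max([k for k in cs if k[:,0,0].max()<450],key=cv2.contourArea)
P=cast(w,c[:,0],.01)[:,:2];print("board part",rect(P),"far edge x",P[:,0].max())
go(.4345,-.2589,.0065,-15.5)
```

```text
board part [ 444.9 -263.1   88.5   49.6  -15.5] far edge x 0.49344682028732106
pos [ 0.4369 -0.2562  0.0674] yaw -15.14 tilt [0.001 0.   ] turn_units 0.042 shift_units [-0.065  0.129  2.438] w 0.995 F [ 0.1 -0.4  0.1] t 26.4
```

View pics/w3.png

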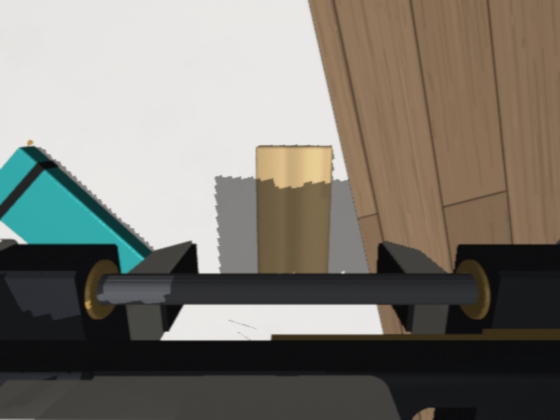

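Request:
arm_command(dp=[[-0.07,0.15,0],[0,0,0.9],[0,0,0.9],[0,0,0.62],[0,0,0],[0,0,0],[0,0,0],[0,0,0],[0,0,0],[0,0,0]], angular=[[0,0,0.04],[0,0,0],[0,0,0],[0,0,0],[0,0,0],[0,0,0],[0,0,0],[0,0,0],[0,0,0],[0,0,0]], claw=[1,1,1,1,1,1,0.3,0.3,0.3,0.3])

```text
clock: 27.45
position: [0.4332, -0.2608, 0.0067]
ee_rot: [3.112, -0.427, 0.001]
force: [-0.4, 0.2, -0.4]
width: 0.701
gripper_force: 0.0
```

Run:
```python
from h import *
go(.4345,-.2595,.0065,-15.5)
```

```text
pos [ 0.4332 -0.2608  0.0067] yaw -15.61 tilt [ 0.001 -0.   ] turn_units -0.013 shift_units [ 0.035 -0.064  0.006] w 0.701 F [-0.4  0.2 -0.4] t 27.4
```

Request:
arm_command(dp=[[0,0,0],[0,0,0],[0,0,0],[0,0,-0.5],[0,0,-1],[0,0,-1],[0,0,-1],[0,0,-1],[0,0,-0.5],[0,0,0]], angular=[[0,0,0],[0,0,0],[0,0,0],[0,0,0],[0,0,0],[0,0,0],[0,0,0],[0,0,0],[0,0,0],[0,0,0]], claw=[0.3,0.3,0.3,0.3,0.3,0.3,0.3,0.3,0.3,0.3])

```text
clock: 28.45
position: [0.434, -0.2612, 0.1331]
ee_rot: [3.111, -0.426, 0.005]
force: [0.1, 0.4, -0.5]
width: 0.539
gripper_force: 25.0
```

Run:
```python
from h import *
go(.51,-.15,.13,9.7)
go(.5315,.0717,.13,9.7)
```

```text
pos [ 0.434  -0.2612  0.1331] yaw -15.61 tilt [ 0.003 -0.002] turn_units -2.944 shift_units [ 3.745 -3.871  0.125] w 0.539 F [ 0.1  0.4 -0.5] t 28.4
pos [ 0.434  -0.2612  0.1331] yaw -15.61 tilt [ 0.003 -0.002] turn_units -2.944 shift_units [  6.087 -12.468   0.125] w 0.539 F [ 0.1  0.4 -0.5] t 28.4
```

Request:
arm_command(dp=[[0,0,0],[0,0,0],[0,0,0],[0,0,0],[0.46,-0.95,0],[0.46,-0.95,0],[0.46,-0.95,0],[0.46,-0.95,0],[0.46,-0.95,0],[0.46,-0.95,0]], angular=[[0,0,-0.8],[0,0,-0.8],[0,0,-0.8],[0,0,-0.54],[0,0,0],[0,0,0],[0,0,0],[0,0,0],[0,0,0],[0,0,0]], claw=[0.3,0.3,0.3,0.3,0.3,0.3,0.3,0.3,0.3,0.3])

```text
clock: 29.45
position: [0.4765, -0.1074, 0.1299]
ee_rot: [-3.13, -0.265, 0.003]
force: [0.9, 0.2, -0.7]
width: 0.538
gripper_force: 25.0
```

Request:
arm_command(dp=[[0.46,-0.95,0],[0.46,-0.95,0],[0.46,-0.95,0],[0.46,-0.95,0],[0.46,-0.95,0],[0.46,-0.95,0],[0.46,-0.95,0],[0,0,0],[0,0,0]], angular=[[0,0,0],[0,0,0],[0,0,0],[0,0,0],[0,0,0],[0,0,0],[0,0,0],[0,0,0],[0,0,0]], claw=[0.3,0.3,0.3,0.3,0.3,0.3,0.3,0.3,0.3])

```text
clock: 30.35
position: [0.5277, 0.0692, 0.13]
ee_rot: [3.13, 0.267, -0.003]
force: [-0.4, -0.0, 0.2]
width: 0.538
gripper_force: 25.0
```

Run:
```python
from h import *
go(.5312,.0717,.0517,9.7)
```

```text
pos [0.5277 0.0692 0.13  ] yaw 9.76 tilt [-0.002 -0.   ] turn_units 0.007 shift_units [ 0.153 -0.077  3.13 ] w 0.538 F [-0.4 -0.   0.2] t 30.4
```

Request:
arm_command(dp=[[0.15,-0.08,0],[0,0,0.9],[0,0,0.9],[0,0,0.8],[0,0,0.4],[0,0,0.16],[0,0,0],[0,0,0],[0,0,0],[0,0,0]], angular=[[0,0,0],[0,0,0],[0,0,0],[0,0,0],[0,0,0],[0,0,0],[0,0,0],[0,0,0],[0,0,0],[0,0,0]], claw=[0.3,0.3,0.3,0.3,0.3,0.3,0.3,0.3,0.8,0.8])

```text
clock: 31.35
position: [0.5324, 0.0715, 0.0529]
ee_rot: [-3.13, -0.265, -0.002]
force: [-0.3, -0.9, -0.6]
width: 0.665
gripper_force: 0.0
```

Request:
arm_command(dp=[[0,0,0],[0,0,0],[0,0,-1],[0,0,-1],[0,0,-1],[-0.5,1,-1],[-0.5,1,-1],[-0.5,1,-1],[0,1,-1],[0,1,-1]], angular=[[0,0,0],[0,0,0],[0,0,0],[0,0,0],[0,0,0],[0,0,0],[0,0,0],[0,0,0],[0,0,0],[0,0,0]], claw=[0.8,0.8,0.8,0.8,0.8,0.8,0.8,0.8,0,0])

```text
clock: 32.35
position: [0.5155, -0.0592, 0.2536]
ee_rot: [3.13, 0.265, 0.0]
force: [0.5, 0.7, 0.3]
width: 0.674
gripper_force: 0.0
```

Request:
arm_command(dp=[[0,1,-1],[0,1,-1],[0,1,-1],[0,1,0],[0,0,0]], angular=[[0,0,0],[0,0,0],[0,0,0],[0,0,0],[0,0,0]], claw=[0,0,0,0,0])

```text
clock: 32.85
position: [0.5328, -0.161, 0.3277]
ee_rot: [3.129, 0.256, 0.001]
force: [0.3, -0.6, -1.4]
width: 0.239
gripper_force: 0.0
```

Run:
```python
from h import *
d=snap("top","top7.npz")
print(blobs(d,"red",.019))
C=cloud(d)
r=np.radians(9.7);c0=np.array([.531,.0717])
q=(C[...,:2]-c0)@np.array([[np.cos(r),-np.sin(r)],[np.sin(r),np.cos(r)]])
m=(abs(q[...,0])<.08)&(abs(q[...,1])<.06)&(C[...,2]>.05)&(C[...,2]<.065)
m=cv2.morphologyEx(m.astype(np.uint8),cv2.MORPH_OPEN,np.ones((3,3)))>0
print("board q",rect(q[m]),np.median(C[m][:,2]))
# bridge: points in bed frame
m=(q[...,0]>.08)&(q[...,0]<.22)&(abs(q[...,1])<.03)&(C[...,2]>.13)
o=np.argsort(q[m][:,0]);print(np.c_[q[m],C[m][:,2]][o][::25].round(3))
s=snap("side","side7.npz");C=cloud(s);q=(C[...,:2]-c0)@np.array([[np.cos(r),-np.sin(r)],[np.sin(r),np.cos(r)]])
m=(q[...,0]>.06)&(q[...,0]<.22)&(abs(q[...,1])<.05)&(C[...,2]>.12)
o=np.argsort(C[m][:,2]);print(np.c_[q[m],C[m][:,2]][o][::40].round(3))
go(.7,.1,.3,9.7)
cv2.imwrite("pics/c7.png",cv2.resize(s["frame"][130:290,200:390,::-1],None,fx=4,fy=3.7,interpolation=2))
```

```text
[[458.4 341.4 109.6  50.9  -2.4 157.4 303.7]]
board q [ 2.800e+00  1.000e-01  1.098e+02  4.970e+01 -1.000e-01] 0.05363942311926986
[[ 0.08  -0.006  0.172]
 [ 0.082  0.009  0.174]
 [ 0.083 -0.009  0.182]
 [ 0.085 -0.005  0.18 ]
 [ 0.086 -0.006  0.191]
 [ 0.088 -0.009  0.191]
 [ 0.09   0.01   0.197]
 [ 0.091  0.018  0.2  ]
 [ 0.093 -0.013  0.2  ]
 [ 0.096 -0.016  0.202]
 [ 0.099  0.02   0.198]
 [ 0.104 -0.014  0.193]
 [ 0.106 -0.008  0.2  ]
 [ 0.107  0.018  0.199]
 [ 0.108 -0.009  0.201]
 [ 0.109 -0.003  0.204]
 [ 0.11  -0.016  0.21 ]
 [ 0.111 -0.001  0.263]
 [ 0.113 -0.017  0.208]
 [ 0.114 -0.011  0.218]
 [ 0.114 -0.001  0.218]
 [ 0.116 -0.002  0.261]
 [ 0.117  0.005  0.222]
 [ 0.12   0.009  0.259]
 [ 0.122  0.008  0.258]
 [ 0.124  0.017  0.245]
 [ 0.126  0.019  0.247]
 [ 0.129  0.017  0.253]
 [ 0.13   0.002  0.261]
 [ 0.132  0.008  0.261]
 [ 0.133 -0.008  0.27 ]
 [ 0.135  0.018  0.267]
 [ 0.137 -0.007  0.269]
 [ 0.14   0.015  0.267]
 [ 0.143  0.004  0.267]
 [ 0.146  0.016  0.264]
 [ 0.147  0.003  0.267]
 [ 0.15  -0.014  0.27 ]]
[[ 0.083  0.017  0.12 ]
 [ 0.14   0.002  0.126]
 [ 0.151 -0.001  0.132]
 [ 0.14   0.003  0.138]
 [ 0.153  0.004  0.143]
 [ 0.14   0.009  0.15 ]
 [ 0.098  0.015  0.153]
 [ 0.094  0.016  0.156]
 [ 0.125  0.015  0.159]
 [ 0.159  0.006  0.161]
 [ 0.121  0.014  0.163]
 [ 0.094  0.017  0.166]
 [ 0.109  0.018  0.169]
 [ 0.115  0.014  0.172]
 [ 0.121  0.01   0.175]
 [ 0.12   0.004  0.177]
 [ 0.095  0.009  0.18 ]
 [ 0.099  0.003  0.185]
 [ 0.109  0.019  0.19 ]
 [ 0.111  0.019  0.196]
 [ 0.096  0.019  0.2  ]
 [ 0.096  0.02   0.203]
 [ 0.113  0.018  0.212]
 [ 0.117  0.02   0.224]
 [ 0.131  0.019  0.234]
 [ 0.124  0.018  0.245]
 [ 0.135  0.018  0.254]
 [ 0.127 -0.     0.258]
 [ 0.119 -0.004  0.261]
 [ 0.14   0.017  0.264]
 [ 0.134  0.019  0.269]]
pos [ 0.5324 -0.1567  0.3269] yaw 9.61 tilt [-0.001  0.   ] turn_units -0.01 shift_units [ 8.337 -8.993  1.075] w 0.153 F [-1.2  0.2 -0.1] t 33.0
```

View pics/c7.png

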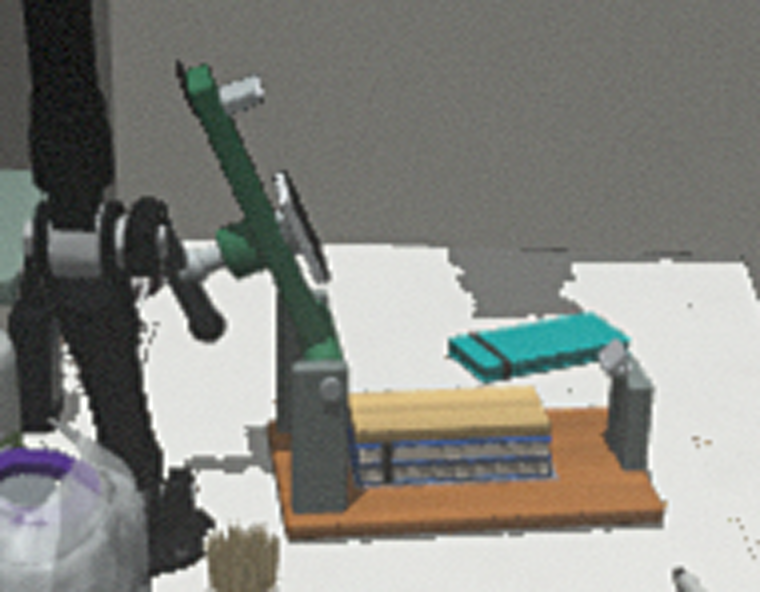

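The stack and board are squarely on the felt, and the red notebook is still in the tray. Next I bring the closed fingers round behind the bridge tab.

Request:
arm_command(dp=[[0.85,0.14,0],[0.85,0.14,0],[0.85,0.14,0],[0.85,0.14,0],[0.85,0.14,0],[0.85,0.14,0],[0.85,0.14,0],[0.85,0.14,0],[0,0,0],[0,0,0]], angular=[[0,0,0],[0,0,0],[0,0,0],[0,0,0],[0,0,0],[0,0,0],[0,0,0],[0,0,0],[0,0,0],[0,0,0]], claw=[0,0,0,0,0,0,0,0,0,0])

```text
clock: 33.95
position: [0.7048, -0.1541, 0.3263]
ee_rot: [-3.129, -0.268, 0.002]
force: [0.8, -0.2, -0.3]
width: 0.004
gripper_force: 0.0
```

Run:
```python
from h import *
go(.7035,.1012,.327,9.7)
for f in("top0.npz","side0.npz"):
    C=cloud(load(f)).reshape(-1,3)
    m=(C[:,0]>.62)&(C[:,0]<.78)&(C[:,1]>-.05)&(C[:,1]<.26)&(C[:,2]>.2)&(C[:,2]<.6)
    P=C[m]; print(len(P),[(round(z,2),P[(P[:,2]>z)&(P[:,2]<z+.04)][:,1].max().round(3)) for z in np.arange(.2,.6,.04) if ((P[:,2]>z)&(P[:,2]<z+.04)).any()])
```

```text
pos [ 0.7048 -0.1541  0.3263] yaw 9.78 tilt [-0.001  0.001] turn_units 0.009 shift_units [  1.667 -10.074  -0.026] w 0.004 F [ 0.8 -0.2 -0.3] t 34.0
878 [(np.float64(0.2), np.float64(0.26)), (np.float64(0.24), np.float64(0.115))]
448 [(np.float64(0.2), np.float64(0.26)), (np.float64(0.24), np.float64(0.117))]
```

Nothing stands above 0.24 m for y < 0.26, so the way is clear.

Request:
arm_command(dp=[[0.17,-1,0],[0.17,-1,0],[0.17,-1,0],[0.17,-1,0],[0.17,-1,0],[0.17,-1,0],[0.17,-1,0],[0.17,-1,0],[0.17,-1,0],[0.17,-1,0]], angular=[[0,0,0],[0,0,0],[0,0,0],[0,0,0],[0,0,0],[0,0,0],[0,0,0],[0,0,0],[0,0,0],[0,0,0]], claw=[0,0,0,0,0,0,0,0,0,0])

```text
clock: 34.95
position: [0.7038, 0.099, 0.3278]
ee_rot: [3.13, 0.265, 0.0]
force: [-0.3, 0.2, 0.0]
width: 0.004
gripper_force: 0.0
```

Request:
arm_command(dp=[[0,0,0],[0,0,0]], angular=[[0,0,0],[0,0,0]], claw=[0,0])

```text
clock: 35.15
position: [0.704, 0.0985, 0.3276]
ee_rot: [3.13, 0.267, -0.0]
force: [0.0, -0.6, 0.4]
width: 0.005
gripper_force: 0.0
```

```bash
cat >> h.py <<'E'
def bed():
    from cell import arm
    s=arm.observe();r=np.radians(9.7);p=s["position"];v=p[:2]-np.array([.531,.0717])
    print("bed x,y,z mm",np.round([1e3*(v@[np.cos(r),np.sin(r)]),1e3*(v@[-np.sin(r),np.cos(r)]),1e3*p[2]],1),"F",np.round(s["force"],1),"T",np.round(s["ft_torque"],2),"yaw",yaw(s)[0].round(2),"t",s["clock"])
E
python3 -c "
from h import *
go(.7035,.1012,.247,9.7);bed()"
```

```text
pos [0.704  0.0985 0.3276] yaw 9.76 tilt [ 0. -0.] turn_units 0.007 shift_units [-0.004 -0.109  3.223] w 0.005 F [ 0.  -0.6  0.4] t 35.1
bed x,y,z mm [175.1  -2.7 327.6] F [ 0.  -0.6  0.4] T [-0.02 -0.05  0.01] yaw 9.76 t 35.15
```

Request:
arm_command(dp=[[0,-0.1,0],[0,0,0.8],[0,0,0.8],[0,0,0.8],[0,0,0.7],[-0.4,0,0],[-0.4,0,0],[-0.4,0,0],[-0.4,0,0],[0,0,0]], angular=[[0,0,0],[0,0,0],[0,0,0],[0,0,0],[0,0,0],[0,0,0],[0,0,0],[0,0,0],[0,0,0],[0,0,0]], claw=[0,0,0,0,0,0,0,0,0,0])

```text
clock: 36.15
position: [0.6639, 0.0931, 0.2508]
ee_rot: [3.13, 0.264, 0.001]
force: [-1.0, -0.5, -0.9]
width: 0.009
gripper_force: 0.0
```

Request:
arm_command(dp=[[-0.4,0,0],[-0.4,0,0],[-0.4,0,0],[-0.4,0,0],[0,0,0]], angular=[[0,0,0],[0,0,0],[0,0,0],[0,0,0],[0,0,0]], claw=[0,0,0,0,0])

```text
clock: 36.65
position: [0.6239, 0.0866, 0.2497]
ee_rot: [3.13, 0.265, -0.002]
force: [0.2, -0.6, 0.6]
width: 0.003
gripper_force: 0.0
```

```bash
cat >> h.py <<'E'
def bridge(n,tag):
    """beam direction from green pixels in the side view, bed frame"""
    s=snap("side",f"{tag}.npz");C=cloud(s);hsv=cv2.cvtColor(s["frame"],cv2.COLOR_RGB2HSV)
    r=np.radians(9.7);q=(C[...,:2]-[.531,.0717])@np.array([[np.cos(r),-np.sin(r)],[np.sin(r),np.cos(r)]])
    m=(cv2.inRange(hsv,np.array([60,70,20]),np.array([90,255,180]))>0)&(abs(q[...,0]-.03)<.16)&(q[...,1]>.012)&(q[...,1]<.032)&(C[...,2]>.085)&(C[...,2]<.3)
    v=np.c_[q[m][:,0]-.075,C[m][:,2]-.099];v=v[np.hypot(*v.T)>.1]
    print("bridge deg",np.degrees(np.median(np.arctan2(v[:,1],-v[:,0]))).round(1),len(v));return s
E
python3 -c "
from h import *
bed();bridge(0,'s8');bed()"
```

```text
bed x,y,z mm [ 94.1  -1.  249.7] F [ 0.2 -0.6  0.6] T [ 0.04  0.   -0.03] yaw 9.68 t 36.65
bridge deg 90.2 105
bed x,y,z mm [ 94.7  -1.1 249.6] F [-0.4 -0.6 -0.1] T [ 0.02 -0.07  0.03] yaw 9.67 t 36.7
```

Request:
arm_command(dp=[[-0.41,0,0],[-0.41,0,0],[-0.41,0,0],[-0.41,0,0],[-0.43,0,0.05],[-0.43,0,0.05],[-0.43,0,0.05],[-0.43,0,0.05],[0,0,0],[0,0,0]], angular=[[0,0,0],[0,0,0],[0,0,0],[0,0,0],[0,0,0],[0,0,0],[0,0,0],[0,0,0],[0,0,0],[0,0,0]], claw=[0,0,0,0,0,0,0,0,0,0])

```text
clock: 37.7
position: [0.5425, 0.0726, 0.2448]
ee_rot: [3.13, 0.265, -0.001]
force: [-0.3, 0.2, -0.6]
width: 0.005
gripper_force: 0.0
```

```bash
python3 -c "
from h import *
bed();bridge(0,'s9')"
```

```text
bed x,y,z mm [ 11.5  -1.  244.8] F [-0.3  0.2 -0.6] T [-0.02 -0.03  0.01] yaw 9.66 t 37.7
bridge deg 60.8 93
```

Request:
arm_command(dp=[[-0.4,0,0.18],[-0.4,0,0.2],[-0.4,0,0.22],[-0.38,0,0.24],[-0.3,0,0.33],[-0.29,0,0.34],[-0.29,0,0.34],[-0.28,0,0.35],[0,0,0],[0,0,0]], angular=[[0,0,0],[0,0,0],[0,0,0],[0,0,0],[0,0,0],[0,0,0],[0,0,0],[0,0,0],[0,0,0],[0,0,0]], claw=[0,0,0,0,0,0,0,0,0,0])

```text
clock: 38.75
position: [0.4752, 0.0612, 0.1896]
ee_rot: [3.13, 0.265, -0.001]
force: [0.4, 0.3, -0.2]
width: 0.003
gripper_force: 0.0
```

```bash
python3 -c "
from h import *
bed();bridge(0,'s10')"
```

```text
bed x,y,z mm [-56.7  -0.9 189.6] F [ 0.4  0.3 -0.2] T [-0.03 -0.02  0.05] yaw 9.67 t 38.75
bridge deg 30.4 130
```

Request:
arm_command(dp=[[-0.24,0,0.37],[-0.21,0,0.38],[-0.19,0,0.39],[-0.16,0,0.4],[-0.12,0,0.4],[-0.1,0,0.4],[0,0,0],[0,0,0]], angular=[[0,0,0],[0,0,0],[0,0,0],[0,0,0],[0,0,0],[0,0,0],[0,0,0],[0,0,0]], claw=[0,0,0,0,0,0,0,0])

```text
clock: 39.6
position: [0.4501, 0.057, 0.131]
ee_rot: [3.13, 0.265, -0.001]
force: [0.7, 0.6, -0.4]
width: 0.005
gripper_force: 0.0
```

```bash
python3 -c "
from h import *
bed();bridge(0,'s11')"
```

```text
bed x,y,z mm [-82.2  -0.9 131. ] F [ 0.7  0.6 -0.4] T [ 0.06 -0.01  0.  ] yaw 9.67 t 39.6
bridge deg 8.6 124
```

Request:
arm_command(dp=[[-0.15,0,0.2],[-0.1,0,0.2],[0,0,0.15],[0,0,0.15],[0,0,0.1],[0,0,0.1],[0,0,0],[0,0,0]], angular=[[0,0,0],[0,0,0],[0,0,0],[0,0,0],[0,0,0],[0,0,0],[0,0,0],[0,0,0]], claw=[0,0,0,0,0,0,0,0])

```text
clock: 40.45
position: [0.4435, 0.0558, 0.1084]
ee_rot: [3.13, 0.265, -0.002]
force: [0.1, 0.7, -0.2]
width: 0.004
gripper_force: 0.0
```

```bash
python3 -c "
from h import *
bed();bridge(0,'s12')"
```

```text
bed x,y,z mm [-88.9  -0.9 108.4] F [ 0.1  0.7 -0.2] T [ 0.01 -0.02  0.  ] yaw 9.67 t 40.45
bridge deg 2.3 121
```

Request:
arm_command(dp=[[0,0,0.06],[0,0,0.06],[0,0,0]], angular=[[0,0,0],[0,0,0],[0,0,0]], claw=[0,0,0])

```text
clock: 40.8
position: [0.4441, 0.0559, 0.1069]
ee_rot: [3.13, 0.265, 0.001]
force: [-6.9, -1.6, 23.0]
width: 0.005
gripper_force: 11.6
```

Request:
arm_command(dp=[[0,0,0.06],[0,0,0.06],[0,0,0]], angular=[[0,0,0],[0,0,0],[0,0,0]], claw=[0,0,0])

```text
clock: 41.1
position: [0.4443, 0.056, 0.1057]
ee_rot: [3.129, 0.264, 0.002]
force: [-16.4, -3.5, 54.3]
width: 0.006
gripper_force: 27.3
```

```bash
python3 -c "
from h import *
bed();bridge(0,'s13')"
```

```text
bed x,y,z mm [-88.1  -0.9 105.7] F [-16.4  -3.5  54.3] T [-0.79  3.89 -0.03] yaw 9.66 t 41.1
bridge deg 2.1 114
```

Request:
arm_command(dp=[[0,0,-0.3],[0,0,-0.8],[0,0,-1],[0,0,-1],[0,0,-1],[0,0,-1],[0,0,0],[0,0,0]], angular=[[0,0,0],[0,0,0],[0,0,0],[0,0,0],[0,0,0],[0,0,0],[0,0,0],[0,0,0]], claw=[0,0,0,0,0,0,0,0])

```text
clock: 41.95
position: [0.4441, 0.0559, 0.2303]
ee_rot: [3.13, 0.264, 0.001]
force: [-0.7, 0.7, 0.0]
width: 0.003
gripper_force: 0.0
```

```bash
python3 -c "
from h import *
bed();s=bridge(0,'s14')
w=snap('wrist','w14.npz')
a=cv2.resize(s['frame'][190:290,240:400],(480,300),interpolation=2);b=cv2.resize(w['frame'],(400,300))
cv2.imwrite('pics/c14.png',np.hstack([a[:, :400],b])[:,:,::-1])
C=cloud(w);r=np.radians(9.7);q=(C[...,:2]-[.531,.0717])@np.array([[np.cos(r),-np.sin(r)],[np.sin(r),np.cos(r)]])
m=(abs(q[...,0])<.06)&(abs(q[...,1])<.06)&(C[...,2]>.138)&(C[...,2]<.175)
P=q[m];print('bar',rect(P),np.median(C[m][:,2]),len(P))
d=snap('top','t14.npz')
"
```

```text
bed x,y,z mm [-88.3  -1.  230.3] F [-0.7  0.7  0. ] T [0.01 0.04 0.02] yaw 9.66 t 41.95
bridge deg 2.3 124
bar [-1.000e-01 -5.000e-01  1.033e+02  2.060e+01 -9.700e+00] 0.15940305917706588 3666
```

View pics/c14.png

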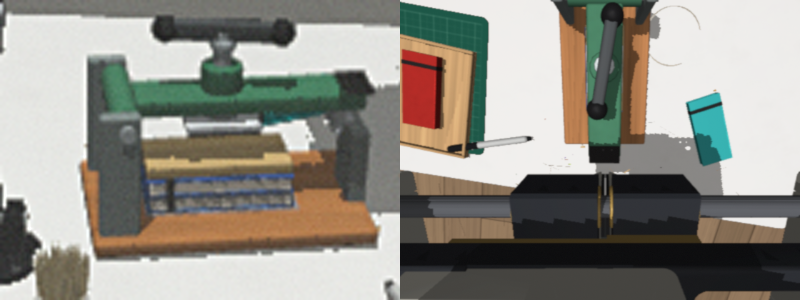

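The bridge is level and the catch is shut. The T-bar is centred, pointing along world x (yaw 0). I'll check the last joint's margin to plan the turn.

Request:
arm_command(dp=[[0.9,0,0],[0.9,0,0],[0.9,0,0],[0.85,0,0],[0,0,0],[0,0,0]], angular=[[0,0,0],[0,0,0],[0,0,0],[0,0,0],[0,0,0],[0,0,0]], claw=[0.6,0.6,0.6,0.6,0.6,0.6])

```text
clock: 42.7
position: [0.5309, 0.0709, 0.229]
ee_rot: [-3.13, -0.265, 0.004]
force: [-0.5, 0.5, 0.5]
width: 0.477
gripper_force: 0.0
```

```bash
python3 -c "
from h import *
from cell import arm
bed();go(.531,.0717,.1455,0);print(np.round(arm.observe()['joints'],3))
d=load('t14.npz');print(blobs(d,'red',.019))
C=cloud(d);r=np.radians(9.7);q=(C[...,:2]-[.531,.0717])@np.array([[np.cos(r),-np.sin(r)],[np.sin(r),np.cos(r)]])
m=(abs(q[...,0])<.06)&(abs(q[...,1])<.06)&(C[...,2]>.138)&(C[...,2]<.175)
P=q[m];print('bar',rect(P),len(P))"
```

```text
bed x,y,z mm [ -0.3  -0.8 229. ] F [-0.5  0.5  0.5] T [ 0.01  0.03 -0.01] yaw 9.68 t 42.7
pos [0.5309 0.0709 0.229 ] yaw 9.68 tilt [-0.002 -0.   ] turn_units 1.127 shift_units [ 0.005 -0.033  3.34 ] w 0.477 F [-0.5  0.5  0.5] t 42.7
[ 0.044  0.318 -0.357  1.763  0.123  1.085 -1.756]
[[458.4 341.4 109.6  50.9  -2.4 157.4 303.7]]
bar [52.1 -5.8  0.   0.   0. ] 1
```

Request:
arm_command(dp=[[0,-0.03,0],[0,0,0],[0,0,0],[0,0,0],[0,0,0],[0,0,0],[0,0,0],[0,0,0],[0,0,0],[0,0,0]], angular=[[0,0,-1],[0,0,-1],[0,0,-1],[0,0,-1],[0,0,-1],[0,0,-1],[0,0,-1],[0,0,-1],[0,0,-1],[0,0,-1]], claw=[0.6,0.6,0.6,0.6,0.6,0.6,0.6,0.6,0.6,0.6])

```text
clock: 43.7
position: [0.5302, 0.0713, 0.2299]
ee_rot: [-2.102, -2.334, 0.002]
force: [0.6, 1.4, 0.1]
width: 0.597
gripper_force: 0.0
```

Request:
arm_command(dp=[[0,0,0],[0,0,0],[0,0,0],[0,0,0],[0,0,0],[0,0,0],[0,0,0],[0,0,0],[0,0,0],[0,0,0]], angular=[[0,0,-1],[0,0,-1],[0,0,-1],[0,0,-1],[0,0,-1],[0,0,-1],[0,0,-1],[0,0,-1],[0,0,-1],[0,0,-0.8]], claw=[0.6,0.6,0.6,0.6,0.6,0.6,0.6,0.6,0.6,0.6])

```text
clock: 44.7
position: [0.5303, 0.0712, 0.2298]
ee_rot: [0.006, -3.141, 0.002]
force: [0.4, -0.7, 0.1]
width: 0.602
gripper_force: 0.0
```

Request:
arm_command(dp=[[0,0,0],[0,0,0]], angular=[[0,0,0],[0,0,0]], claw=[0.6,0.6])

```text
clock: 44.9
position: [0.5307, 0.0714, 0.2299]
ee_rot: [-0.01, -3.141, 0.001]
force: [0.7, 0.4, 0.2]
width: 0.597
gripper_force: 0.0
```

```bash
python3 -c "
from h import *
from cell import arm
bed();go(.531,.0712,.1455,180);print(np.round(arm.observe()['joints'],3))"
```

```text
bed x,y,z mm [ -0.3  -0.3 229.9] F [0.7 0.4 0.2] T [ 0.07 -0.18 -0.03] yaw 179.64 t 44.9
pos [0.5307 0.0714 0.2299] yaw 179.64 tilt [-0.001 -0.   ] turn_units -0.042 shift_units [-0.011 -0.006  3.377] w 0.597 F [0.7 0.4 0.2] t 44.9
[ 0.482  0.467 -0.999  1.73   0.422  1.18   0.93 ]
```

Request:
arm_command(dp=[[0,0,0.8],[0,0,0.8],[0,0,0.8],[0,0,0.6],[0,0,0.36],[0,0,0],[0,0,0],[0,0,0],[0,0,0],[0,0,0]], angular=[[0,0,0],[0,0,0],[0,0,0],[0,0,0],[0,0,0],[0,0,0],[0,0,0],[0,0,0],[0,0,0],[0,0,0]], claw=[0.6,0.6,0.6,0.6,0.6,0.6,0,0,0,0], force=40)

```text
clock: 45.9
position: [0.5316, 0.0716, 0.1467]
ee_rot: [0.005, 3.141, 0.0]
force: [0.6, 0.1, 0.1]
width: 0.303
gripper_force: 0.0
```

Request:
arm_command(dp=[[0,0,0],[0,0,0],[0,0,0],[0,0,0]], angular=[[0,0,0],[0,0,0],[0,0,0],[0,0,0]], claw=[0,0,0,0])

```text
clock: 46.3
position: [0.5315, 0.0716, 0.1464]
ee_rot: [0.005, 3.141, -0.0]
force: [-0.4, 0.6, 1.8]
width: 0.127
gripper_force: 40.2
```

```bash
python3 -c "
from h import *
from cell import arm
bed();s=arm.observe();print(s['width'],s['gripper_force'])"
```

```text
bed x,y,z mm [  0.4  -0.2 146.4] F [-0.4  0.6  1.8] T [ 0.04 -0.13 -0.01] yaw 179.83 t 46.3
0.12672069970552954 40.2009930415079
```

Request:
arm_command(dp=[[0,0,0],[0,0,0],[0,0,0],[0,0,0],[0,0,0],[0,0,0],[0,0,0],[0,0,0],[0,0,0],[0,0,0]], angular=[[0,0,0.8],[0,0,0.8],[0,0,0.8],[0,0,0.8],[0,0,0.8],[0,0,0.8],[0,0,0.8],[0,0,0.8],[0,0,0.8],[0,0,0]], claw=[0,0,0,0,0,0,0,0,0,0])

```text
clock: 47.3
position: [0.5314, 0.0714, 0.1463]
ee_rot: [1.621, 2.69, -0.001]
force: [-0.2, -1.7, 1.9]
width: 0.129
gripper_force: 40.7
```

```bash
python3 -c "
from h import *
from cell import arm
bed();s=arm.observe();print(s['width'],s['gripper_force'],np.round(s['joints'],2))"
```

```text
bed x,y,z mm [  0.3  -0.4 146.3] F [-0.2 -1.7  1.9] T [-0.27 -0.01 -0.16] yaw 117.85 t 47.3
0.12917991472154428 40.72822192805006 [ 0.26  0.46 -0.67  1.85  0.35  0.95 -0.08]
```

Request:
arm_command(dp=[[0,0,0],[0,0,0],[0,0,0],[0,0,0],[0,0,0],[0,0,0],[0,0,0],[0,0,0],[0,0,0],[0,0,0]], angular=[[0,0,0.8],[0,0,0.8],[0,0,0.8],[0,0,0.8],[0,0,0.8],[0,0,0.8],[0,0,0.8],[0,0,0.8],[0,0,0.8],[0,0,0]], claw=[0,0,0,0,0,0,0,0,0,0])

```text
clock: 48.3
position: [0.5311, 0.0714, 0.1463]
ee_rot: [2.771, 1.478, -0.001]
force: [-2.4, -2.6, 5.1]
width: 0.129
gripper_force: 40.9
```

Request:
arm_command(dp=[[0,0,0],[0,0,0],[0,0,0],[0,0,0],[0,0,0],[0,0,0],[0,0,0],[0,0,0],[0,0,0],[0,0,0]], angular=[[0,0,0.8],[0,0,0.8],[0,0,0.8],[0,0,0.8],[0,0,0.8],[0,0,0.8],[0,0,0.8],[0,0,0.8],[0,0,0],[0,0,0]], claw=[0,0,0,0,0,0,0,0,0,0])

```text
clock: 49.3
position: [0.531, 0.0715, 0.1463]
ee_rot: [3.141, 0.039, -0.001]
force: [-2.6, -0.8, 5.1]
width: 0.134
gripper_force: 41.1
```

```bash
python3 -c "
from h import *
from cell import arm
bed();s=arm.observe();print(s['width'],s['gripper_force'],np.round(s['joints'],2))
s=snap('side','s20.npz');C=cloud(s);r=np.radians(9.7);q=(C[...,:2]-[.531,.0717])@np.array([[np.cos(r),-np.sin(r)],[np.sin(r),np.cos(r)]])
cv2.imwrite('pics/c20.png',cv2.resize(s['frame'][150:290,240:400,::-1],(640,560),interpolation=2))"
```

```text
bed x,y,z mm [ -0.   -0.2 146.3] F [-2.6 -0.8  5.1] T [-0.3   0.64 -0.2 ] yaw 1.43 t 49.3
0.13358918979945394 41.14488685919696 [-0.09  0.39 -0.19  1.88  0.09  0.89 -1.87]
```

View pics/c20.png

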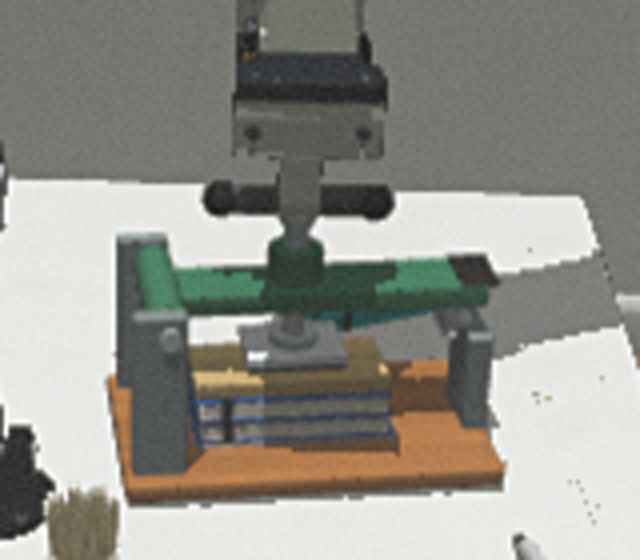

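Request:
arm_command(dp=[[0,0,0],[0,0,0],[0,0,0],[0,0,0],[0,0,0],[0,0,-1],[0,0,-1],[0,0,-0.5],[0,0,0],[0,0,0]], angular=[[0,0,0],[0,0,0],[0,0,0],[0,0,0],[0,0,0],[0,0,0],[0,0,0],[0,0,0],[0,0,0],[0,0,-1]], claw=[0.6,0.6,0.6,0.6,0.6,0.6,0.6,0.6,0.6,0.6])

```text
clock: 50.35
position: [0.5312, 0.0715, 0.2081]
ee_rot: [3.13, 0.266, -0.0]
force: [-0.7, -0.0, -0.5]
width: 0.599
gripper_force: 0.0
```

Request:
arm_command(dp=[[0,0,0],[0,0,0],[0,0,0],[0,0,0],[0,0,0],[0,0,0],[0,0,0],[0,0,0],[0,0,0],[0,0,0]], angular=[[0,0,-1],[0,0,-1],[0,0,-1],[0,0,-1],[0,0,-1],[0,0,-1],[0,0,-1],[0,0,-1],[0,0,-1],[0,0,-1]], claw=[0.6,0.6,0.6,0.6,0.6,0.6,0.6,0.6,0.6,0.6])

```text
clock: 51.35
position: [0.5307, 0.0714, 0.2073]
ee_rot: [-2.102, -2.333, 0.002]
force: [-0.1, -0.1, -0.3]
width: 0.597
gripper_force: 0.0
```

Request:
arm_command(dp=[[0,0,0],[0,0,0],[0,0,0],[0,0,0],[0,0,0],[0,0,0],[0,0,0],[0,0,0],[0,0,0],[0,0,0]], angular=[[0,0,-1],[0,0,-1],[0,0,-1],[0,0,-1],[0,0,-1],[0,0,-1],[0,0,-1],[0,0,-1],[0,0,-1],[0,0,-0.95]], claw=[0.6,0.6,0.6,0.6,0.6,0.6,0.6,0.6,0.6,0.6])

```text
clock: 52.35
position: [0.5307, 0.0715, 0.2073]
ee_rot: [0.041, -3.14, -0.0]
force: [-0.5, -0.4, -0.4]
width: 0.597
gripper_force: 0.0
```

Request:
arm_command(dp=[[0,0,0],[0,0,0]], angular=[[0,0,0],[0,0,0]], claw=[0.6,0.6])

```text
clock: 52.55
position: [0.5309, 0.0715, 0.2078]
ee_rot: [0.024, -3.14, -0.001]
force: [-0.5, 0.0, 0.0]
width: 0.6
gripper_force: 0.0
```

```bash
python3 -c "
from h import *
from cell import arm
bed();go(.5311,.0715,.1455,181.4);print(np.round(arm.observe()['joints'],3))"
```

```text
bed x,y,z mm [-1.000e-01 -2.000e-01  2.078e+02] F [-0.5  0.   0. ] T [ 0.1  -0.12 -0.07] yaw -179.11 t 52.55
pos [0.5309 0.0715 0.2078] yaw -179.11 tilt [-0.001  0.   ] turn_units -41.947 shift_units [-0.006  0.     2.492] w 0.6 F [-0.5  0.   0. ] t 52.5
[ 0.395  0.444 -0.859  1.765  0.371  1.106  1.   ]
```

Request:
arm_command(dp=[[0,0,0.8],[0,0,0.8],[0,0,0.6],[0,0,0.27],[0,0,0],[0,0,0],[0,0,0],[0,0,0],[0,0,0],[0,0,0]], angular=[[0,0,-0.06],[0,0,0],[0,0,0],[0,0,0],[0,0,0],[0,0,0],[0,0,0],[0,0,0],[0,0,0],[0,0,0]], claw=[0.6,0.6,0.6,0.6,0.6,0,0,0,0,0], force=45)

```text
clock: 53.55
position: [0.5315, 0.0715, 0.1472]
ee_rot: [-0.045, 3.141, -0.0]
force: [0.4, 0.4, 0.2]
width: 0.215
gripper_force: 0.0
```

Request:
arm_command(dp=[[0,0,0],[0,0,0],[0,0,0],[0,0,0],[0,0,0],[0,0,0],[0,0,0],[0,0,0]], angular=[[0,0,0],[0,0,0],[0,0,0],[0,0,0.5],[0,0,0.5],[0,0,0.5],[0,0,0.5],[0,0,0]], claw=[0,0,0,0,0,0,0,0])

```text
clock: 54.35
position: [0.5314, 0.0715, 0.1471]
ee_rot: [0.427, 3.112, -0.001]
force: [-0.6, -0.3, 1.4]
width: 0.127
gripper_force: 45.0
```

```bash
python3 -c "
from h import *
from cell import arm
bed();s=arm.observe();print(s['width'],s['gripper_force'])"
```

```text
bed x,y,z mm [  0.4  -0.2 147.1] F [-0.6 -0.3  1.4] T [-0.01 -0.16 -0.11] yaw 164.39 t 54.35
0.12651290493124354 44.986669421195984
```

Request:
arm_command(dp=[[0,0,0],[0,0,0],[0,0,0],[0,0,0],[0,0,0]], angular=[[0,0,0.5],[0,0,0.5],[0,0,0.5],[0,0,0.5],[0,0,0]], claw=[0,0,0,0,0])

```text
clock: 54.85
position: [0.5314, 0.0715, 0.1471]
ee_rot: [0.884, 3.014, -0.001]
force: [0.3, -0.8, 2.7]
width: 0.128
gripper_force: 45.0
```

```bash
python3 -c "
from h import *
bed()"
```

```text
bed x,y,z mm [  0.4  -0.3 147.1] F [ 0.3 -0.8  2.7] T [-0.2  -0.06 -0.09] yaw 147.31 t 54.85
```

Request:
arm_command(dp=[[0,0,0],[0,0,0],[0,0,0]], angular=[[0,0,0.5],[0,0,0.5],[0,0,0]], claw=[0,0,0])

```text
clock: 55.15
position: [0.5314, 0.0715, 0.1471]
ee_rot: [1.106, 2.94, -0.001]
force: [-0.8, -0.5, 3.5]
width: 0.126
gripper_force: 45.0
```

```bash
python3 -c "
from h import *
bed()"
```

```text
bed x,y,z mm [  0.4  -0.3 147.1] F [-0.8 -0.5  3.5] T [-0.27 -0.06 -0.02] yaw 138.79 t 55.15
```

Request:
arm_command(dp=[[0,0,0],[0,0,0],[0,0,0]], angular=[[0,0,0.5],[0,0,0.5],[0,0,0]], claw=[0,0,0])

```text
clock: 55.45
position: [0.5315, 0.0714, 0.1472]
ee_rot: [1.322, 2.85, -0.001]
force: [-1.3, -1.6, 5.3]
width: 0.124
gripper_force: 45.0
```

```bash
python3 -c "
from h import *
bed()"
```

```text
bed x,y,z mm [  0.4  -0.3 147.2] F [-1.3 -1.6  5.3] T [-0.4   0.11  0.02] yaw 130.24 t 55.45
```

```bash
python3 -c "
from h import *
s=snap('side','s21.npz');w=snap('wrist','w21.npz');d=snap('top','t21.npz')
a=cv2.resize(s['frame'][150:290,240:400],(400,350),interpolation=2);b=cv2.resize(w['frame'],(400,350))
cv2.imwrite('pics/c21.png',np.hstack([a,b])[:,:,::-1]);print(blobs(d,'red',.019))"
```

```text
[[458.4 341.4 109.6  50.9  -2.4 157.4 303.7]]
```

View pics/c21.png

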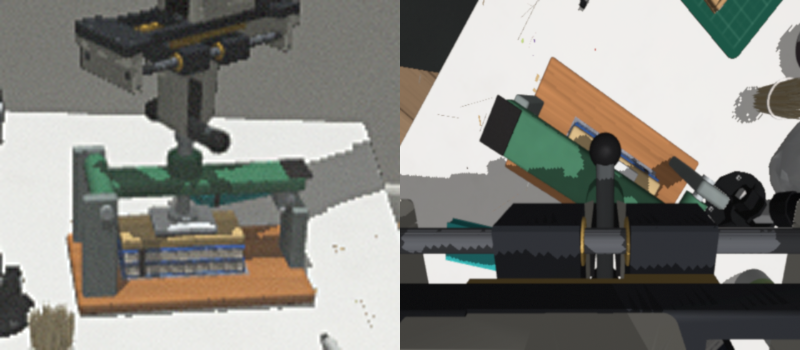

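Request:
arm_command(dp=[[0,0,0],[0,0,0],[0,0,0]], angular=[[0,0,0.5],[0,0,0.5],[0,0,0]], claw=[0,0,0])

```text
clock: 55.9
position: [0.5316, 0.0715, 0.1474]
ee_rot: [1.532, 2.742, -0.0]
force: [-1.7, -1.9, 7.1]
width: 0.13
gripper_force: 45.0
```

```bash
python3 -c "
from h import *
from cell import arm
bed();s=arm.observe();print(np.round(s['joint_efforts'],2),np.round(s['joints'],3),s['width'])"
```

```text
bed x,y,z mm [  0.6  -0.3 147.4] F [-1.7 -1.9  7.1] T [-0.45  0.23  0.12] yaw 121.63 t 55.9
[ -0.95 -54.19  -6.99 -25.4   -0.53  -0.84  -1.19] [ 0.187  0.439 -0.564  1.853  0.288  0.931  0.043] 0.1304960948784211
```

Request:
arm_command(dp=[[0,0,0],[0,0,0]], angular=[[0,0,0.5],[0,0,0]], claw=[0,0])

```text
clock: 56.1
position: [0.5317, 0.0714, 0.1475]
ee_rot: [1.633, 2.683, 0.0]
force: [-1.2, -1.3, 8.7]
width: 0.126
gripper_force: 45.1
```

```bash
python3 -c "
from h import *
from cell import arm
bed();s=arm.observe();print(np.round(s['joint_efforts'],2),np.round(s['joints'],3),s['width'])"
```

```text
bed x,y,z mm [  0.7  -0.4 147.5] F [-1.2 -1.3  8.7] T [-0.46  0.27  0.15] yaw 117.35 t 56.1
[ -0.93 -53.65  -6.68 -25.19  -0.56  -0.92  -1.16] [ 0.174  0.435 -0.546  1.854  0.278  0.928 -0.022] 0.12618265805864415
```

Torque has been rising by about 0.5 N m per radian since yaw ≈144°, so the pad has been touching for roughly 0.45 rad. One more small turn, then I release.

Request:
arm_command(dp=[[0,0,0],[0,0,0],[0,0,0]], angular=[[0,0,0.5],[0,0,0.1],[0,0,0]], claw=[0,0,0])

```text
clock: 56.4
position: [0.5318, 0.0715, 0.1476]
ee_rot: [1.749, 2.608, 0.0]
force: [-0.9, -2.3, 10.2]
width: 0.13
gripper_force: 45.1
```

```bash
python3 -c "
from h import *
bed()"
```

```text
bed x,y,z mm [  0.8  -0.4 147.6] F [-0.9 -2.3 10.2] T [-0.48  0.33  0.24] yaw 112.3 t 56.4
```

Request:
arm_command(dp=[[0,0,0],[0,0,0],[0,0,0],[0,0,0],[0,0,0],[0,0,-0.6],[0,0,-1],[0,0,-1],[0,0,-1],[0,0,-1]], angular=[[0,0,0],[0,0,0],[0,0,0],[0,0,0],[0,0,0],[0,0,0],[0,0,0],[0,0,0],[0,0,0],[0,0,0]], claw=[0.6,0.6,0.6,0.6,0.6,0.6,0.6,0.6,0.6,0.6])

```text
clock: 57.4
position: [0.5312, 0.0716, 0.2629]
ee_rot: [-1.755, -2.605, 0.0]
force: [0.7, -0.2, -1.4]
width: 0.599
gripper_force: 0.0
```

Request:
arm_command(dp=[[0,0,-1],[0,0,-1],[0,0,-1],[0,0,0],[0,0,0]], angular=[[0,0,0],[0,0,0],[0,0,0],[0,0,0],[0,0,0]], claw=[0.6,0.6,0.6,0.6,0.6])

```text
clock: 57.9
position: [0.5315, 0.0716, 0.3371]
ee_rot: [1.755, 2.605, 0.001]
force: [-0.2, 0.2, -0.6]
width: 0.602
gripper_force: 0.0
```

```bash
python3 -c "
from h import *
bed();s=bridge(0,'s30');w=snap('wrist','w30.npz');d=snap('top','t30.npz');print(blobs(d,'red',.019))
a=cv2.resize(s['frame'][170:290,240:400],(400,300),interpolation=2);b=cv2.resize(s['frame'],(400,300),interpolation=3)
cv2.imwrite('pics/c30.png',np.vstack([np.hstack([a,b]),np.hstack([cv2.resize(w['frame'],(400,300)),cv2.resize(d['frame'],(400,300))])])[:,:,::-1])
C=cloud(w);r=np.radians(9.7);q=(C[...,:2]-[.531,.0717])@np.array([[np.cos(r),-np.sin(r)],[np.sin(r),np.cos(r)]])
m=(np.hypot(*np.moveaxis(q,-1,0))<.06)&(C[...,2]>.138)&(C[...,2]<.175);print('bar',rect(C[m][:,:2]))"
```

```text
bed x,y,z mm [ 5.000e-01 -1.000e-01  3.371e+02] F [-0.2  0.2 -0.6] T [-0.05 -0.12  0.01] yaw 112.05 t 57.9
bridge deg 2.7 142
[[458.4 341.4 109.6  50.8  -2.4 157.4 303.7]]
bar [531.1  71.9 101.9  20.5 -66.1]
```

View pics/c30.png

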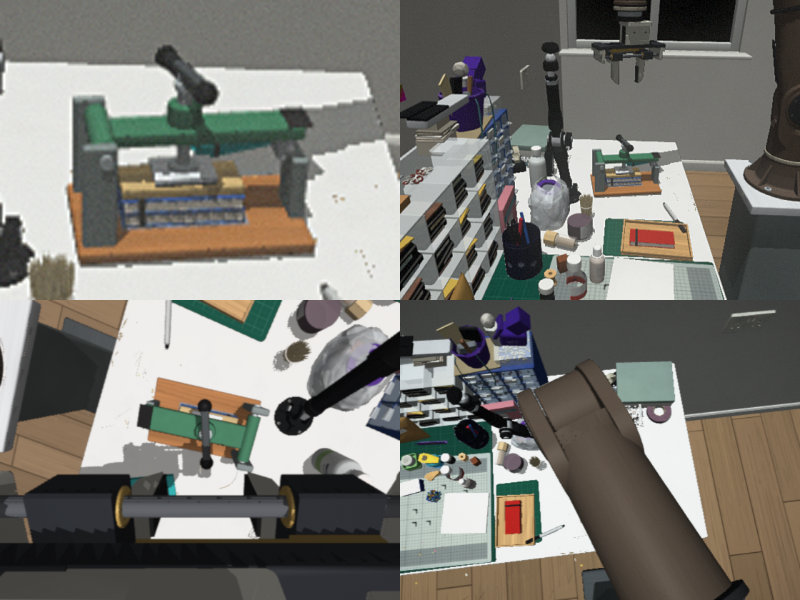

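```bash
python3 -c "
from cell import arm
print(arm.sign_off())"
```

```text
the job is handed in; nothing more can be done
None
```

I handed the job in after about 58 s of robot time: the red notebook lies flat in the tray, both blue notebooks and the board are stacked squarely on the felt, and the bridge is pressed down to its stop. The T-handle was turned about 0.5 rad past where the pad touched and let go, and the bottles, jar and toothpicks were left alone; the sign-off gave no verdict, and I judged the catch and clamp from images, position, force and torque.

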